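# Put the medicine bottles away by height

### The job

Put the medicine bottles away: stand the three clear ones on the steel rack in order of height, one in the middle of each bay, the tallest next to the blue clip and the shortest farthest from it. The amber one must be kept dark, so open the brown box, stand it upright inside and shut the lid fully again. Lower every bottle gently, never drop or topple one, and leave the cotton pot and the steel bowl where they are.

Things in the scene. Friction and masses are not known exactly. Their poses are not given: they have to be found in the camera images.
- bottle_tall: the tallest clear (pale blue) glass medicine bottle with a blank white label and white cap disc, 54 mm in diameter and 126 mm high over the cap, about 280 g; straight-sided up to 88 mm, then a shoulder and a narrow neck with a crimped metal cap 32 mm wide. Stands upright and is round, so it can be gripped across the body from any side (about 82 mm above its foot is a good height). Origin: centre of its underside, z up along its axis
- bottle_middle: the middle-sized clear (pale blue) glass medicine bottle with a blank white label and white cap disc, 46 mm in diameter and 98 mm high over the cap, about 160 g; straight-sided up to 66 mm, then a shoulder and a narrow neck with a crimped metal cap 32 mm wide. Stands upright and is round, so it can be gripped across the body from any side (about 58 mm above its foot is a good height). Origin: centre of its underside, z up along its axis
- bottle_short: the shortest clear (pale blue) glass medicine bottle with a blank white label and white cap disc, 36 mm in diameter and 74 mm high over the cap, about 60 g; straight-sided up to 49 mm, then a shoulder and a narrow neck with a crimped metal cap 25 mm wide. Stands upright and is round, so it can be gripped across the body from any side (about 44 mm above its foot is a good height). Origin: centre of its underside, z up along its axis
- bottle_amber: the only brown (amber) glass bottle, with a blank white label and orange cap disc, 40 mm in diameter and 74 mm high over the cap, about 70 g; straight-sided up to 48 mm, then a shoulder and a narrow neck with a crimped metal cap 27 mm wide. Stands upright and is round, so it can be gripped across the body from any side (about 44 mm above its foot is a good height). Origin: centre of its underside, z up along its axis
- rack: fixed steel bottle rack, 76 mm (x) by 276 mm (y), heading within 0.2 rad of world. Three open bays in a row along its y, centred at y = -90, 0, +90 mm (x = 0), each 87 mm (y) by 70 mm (x). Bottles stand on its floor, 12 mm above the bench; lips and dividers end 24 mm, end plates 30 mm above the bench. Origin: centre of its underside, on the bench; z up
- clip_blue: blue plastic clip, 60 x 14 x 34 mm with a thin tab up to 50 mm, fixed at one end of the rack (y = +146 or -146 mm of the rack, either); a white one of the same shape is at the other end. From its centre to the middle of the next bay is 56 mm, of the middle bay 146 mm, of the far bay 236 mm. Origin: centre of its underside, on the bench
- box: fixed dark brown box under the lid, outside 120 mm (x) by 140 mm (y) by 85 mm high, walls and floor 5 mm (inside 110 x 130 mm, 80 mm deep). Origin: centre of its underside, on the bench; z up; heading within 0.2 rad of world. Lid hinge line: along y at x = +60, z = 85.5 mm. With the lid shut the knob's middle is at x = -30, y = 0, z = 128.5 mm
- lid (a joint): brown lid of the box, 8 mm thick: 0 = shut, opens up and away from the robot to 1.9 rad (just past upright); starts at 0 to 0.25. Stiff hinge (0.14 N m): stays where left, must be moved fully shut. Near its free edge a steel knob, a disc 28 mm wide, 16 mm thick, its middle 35 mm off the lid's top, on a 12 mm stem; held by its y sides it turns between the fingers
- cotton_pot: bystander: round white plastic pot with a lid, 82 mm in diameter, 74 mm high; leave it alone. Origin: centre of its underside
- steel_bowl: bystander: small steel bowl, 90 mm in diameter, 40 mm high; leave it alone. Origin: centre of its underside
Mind the look-alikes: they are no part of the job. Leave any purple look-alike of the bottle_tall alone. Leave any pink look-alike of the bottle_short alone.

How it is judged (in metres and radians):
At the end, for the whole second after the job is handed in: Clear bottles upright (0.1 rad) on the rack floor: tallest in the bay next to the blue clip, then middle, then shortest, each within 15 mm of its bay's middle along and across; amber bottle upright on the box floor; lid shut (under 0.05 rad); all released and at rest (x of bottle_tall in the frame of rack between -0.015 and 0.015 m and horizontal distance between bottle_tall and clip_blue between 0.041 and 0.071 m and z of bottle_tall in the frame of rack between 0.006 and 0.018 m and x of bottle_middle in the frame of rack between -0.015 and 0.015 m and horizontal distance between bottle_middle and clip_blue between 0.131 and 0.161 m and z of bottle_middle in the frame of rack between 0.006 and 0.018 m and x of bottle_short in the frame of rack between -0.015 and 0.015 m and horizontal distance between bottle_short and clip_blue between 0.221 and 0.251 m and z of bottle_short in the frame of rack between 0.006 and 0.018 m and x of bottle_amber in the frame of box between -0.045 and 0.045 m and y of bottle_amber in the frame of box between -0.055 and 0.055 m and z of bottle_amber in the frame of box between 0 and 0.011 m and angle between each of bottle_tall, bottle_middle, bottle_short, bottle_amber's own z axis and vertical below 0.1 rad and linear speed of each of bottle_tall, bottle_middle, bottle_short, bottle_amber below 0.02 m/s and value of joint lid below 0.05 rad); the robot touches nothing.
It fails at once if a bottle is tipped by more than 0.6 rad (angle between any of bottle_tall, bottle_middle, bottle_short, bottle_amber's own z axis and vertical above 0.6 rad).
It fails at once if a bottle is dropped (moves faster than 0.6 m/s while not touched by the fingers, a fall of about 20 mm) ((linear speed of bottle_tall above 0.6 m/s and contact force between bottle_tall and the fingers below 0.05 N) or (linear speed of bottle_middle above 0.6 m/s and contact force between bottle_middle and the fingers below 0.05 N) or (linear speed of bottle_short above 0.6 m/s and contact force between bottle_short and the fingers below 0.05 N) or (linear speed of bottle_amber above 0.6 m/s and contact force between bottle_amber and the fingers below 0.05 N)).
It fails at once if the cotton pot or the steel bowl is moved by more than 30 mm (distance of any of cotton_pot, steel_bowl from where it was at the start of the episode above 0.03 m).
It also fails if it takes over 136 s, if anything falls off the work surface, if the arm or the gripper's body presses on something with over 40 N, if the wrist force passes 120 N, or if a joint passes its speed limit or range.

### The arm

A 6-joint arm with a two-finger parallel gripper is mounted at the origin on the work surface. World frame = base frame: x ahead of the robot, y to its left, z up, the work surface at z = 0. Lengths are in m, angles in degrees, forces in N, time in s.
With the tool pointing down it reaches from about 0.3 to 0.875 m from the base axis. Payload 6.4 kg.
Tool frame: the origin (TCP) lies between the finger pads; the fingertips stand r.finger_overhang ahead of it and the grasp point (between the pads) lies 5 mm behind it (r.finger_overhang is the distance from the TCP to the fingertips, in m); z points along the fingers, y is the direction in which the jaws open and shut (so a half turn about z gives the same grasp; the last joint's range is limited). The gripper opens to 85 mm and grips with 20 to 120 N. Pads are 22 mm wide; open, the fingers measure 114 mm over their backs; the gripper's body (76 mm by 85 mm) begins 54 mm behind the grasp point. The pads swing forward as they close: fully open they stand 13 mm farther back than shut.
Start: joints at [-81.148, 10.359, 92.074, -0, 77.567, -11.82], TCP at [0.203, -0.538, 0.245] pointing down, gripper open.
Joint ranges: [-171.53, 171.53], [-51.25, 118.39], [17.06, 147.69], [-65.23, 245.23], [0, 150.52], [-178.68, 178.68]. Speed limits (degrees/s): [147.25, 147.25, 172.46, 180, 180, 180].

### API

Orientations are given as a 3x3 rotation matrix whose columns are the frame's x, y, z axes.
In Python, from workcell import r gives the robot as it stands.
- The arm moves only by the tool jog_arm, never from a script. Its argument "rows" is text: rows parted by semicolons, each of 5 numbers parted by spaces: the shift along the tool's x, y, z normalised to -1 to 1, where 1 is 0.06 m, then the turn about the tool's z normalised to -1 to 1, where 1 is 10 degrees, then the gripper's target within -1 to 1 (fully open at 1, half-way at 0, shut at -1). A call has 1 to 5 rows; each row shifts and turns the pose as measured when the row begins, along the tool's axes as they then stand; what a row does not reach is not made up. A row lasts 1/8 s, in which the tool goes at most 62.5 mm and 10.7 degrees, less where a joint would pass 70% of its speed; a pose out of reach is approached as far as the arm can. A call with a number of a shift or a turn outside -1 to 1 is refused whole. A call with a gripper value outside its range is refused whole. The fingers move at their own pace and stop on an object; "newtons" is the grip in N (left out, the last holds). Time passes only in rows, so rows that do not move let the fingers close. It gives the time, the measured TCP pose, the force and the opening at its end, in the units of the state.
- r.read_state(): the state, without advancing time (a new reading comes with each control period).
- r.get_image(name): name is "scene" or "top" or "wrist"; returns a dict with "img" (480x640x3 uint8, red, green, blue), "camera_matrix" (3x3 intrinsics, pixels), "R" (3x3) and "t" (3): a world point X has camera coordinates R X + t. Camera axes: x right, y down, z forward; pixel columns grow to the right and rows downward; lengths in m; the calibration is good to about 2 mm. A picture is of the moment at which its call begins. There is no depth.
- r.hand_in(): hands the job in, once; it reports no verdict.
The state is a dict: "time_s": time; "qpos": joint angles; "dq": joint speeds; "joint_torque": joint torques, N m; "tcp_pos": TCP position; "orientation": TCP orientation; "ft_force": force on the tool from outside, world axes, zero at the start; "torque": the same for the moment, N m; "finger_gap": finger opening in m.
Only numpy, scipy, OpenCV 4.12 (cv2) and the standard library are available. Lean on these libraries where they do the work, as an engineer would, in place of code of your own. Each camera call takes 0.05 s, during which the arm holds its last target.

## Working session

There is one attempt and no reset: what is moved stays moved. The work goes in short steps, Python scripts to look and compute and a tool call to move; the robot and the scene stay as the last step left them, time stands still between calls to the robot, and variables do not carry over. Pictures are saved under pics/ and viewed, and the job is handed in when it is done.

Besides the shell and the picture viewer there is one more tool, called as name(argument=value, ...) on one line, values as JSON. jog_arm: Moves the arm, as the interface text tells. Its arguments: {"type":"object","properties":{"rows":{"type":"string"},"newtons":{"type":"number"}},"required":["rows"]}

```bash
ls; mkdir -p pics; python3 - <<'E'
from workcell import r
import cv2,numpy as np,pickle
s=r.read_state(); print(s, r.finger_overhang)
for n in ["scene","top","wrist"]:
    d=r.get_image(n); pickle.dump(d,open(f'{n}0.pkl','wb'))
    cv2.imwrite(f'pics/{n}0.png',d['img'][:,:,::-1]); print(n,d['camera_matrix'],d['R'],d['t'])
E
```

```text
pics
{'time_s': 0.0, 'qpos': array([-8.11481936e+01,  1.04040945e+01,  9.21332891e+01, -1.16441948e-03,
        7.75685516e+01, -1.18202869e+01]), 'dq': array([ 0.06213167, -0.02832145,  0.01601837,  0.03721214, -0.00715518,
       -0.02848028]), 'joint_torque': array([ 4.94397882e-04, -4.44866073e+01, -3.51340520e+01, -3.72137592e-04,
        8.95840436e-03, -4.20328774e-06]), 'tcp_pos': array([ 0.2029084 , -0.53741949,  0.24434877]), 'orientation': array([[ 9.35614589e-01,  3.53023015e-01, -3.04120092e-04],
       [ 3.53022963e-01, -9.35612880e-01,  1.82384121e-03],
       [ 3.59319248e-04, -1.81377382e-03, -9.99998291e-01]]), 'ft_force': array([-1.16646236, -0.54236966, -0.20014688]), 'torque': array([-0.0019677 , -0.01245498,  0.03416094]), 'finger_gap': 0.08561599465586724} 0.014
scene [[585.35062419   0.         317.99648234]
 [  0.         585.35062419 244.1960588 ]
 [  0.           0.           1.        ]] [[ 0.36121287  0.93244459 -0.0085059 ]
 [ 0.76876737 -0.30294496 -0.56322382]
 [-0.52775183  0.19690464 -0.8262606 ]] [-0.16921898 -0.33245016  1.699879  ]
top [[536.3256495    0.         310.83944876]
 [  0.         536.3256495  243.69008422]
 [  0.           0.           1.        ]] [[ 0.00376589 -0.99996817  0.00703438]
 [-0.99717225 -0.00428315 -0.07502772]
 [ 0.07505547 -0.00673194 -0.99715664]] [-0.00846164  0.47510588  1.42791069]
wrist [[360.20222003   0.         314.7657234 ]
 [  0.         360.20222003 239.27774971]
 [  0.           0.           1.        ]] [[ 0.35388188 -0.93528745 -0.00223706]
 [-0.89564502 -0.33956956  0.2872499 ]
 [-0.26942086 -0.09964892 -0.95785306]] [-0.57267089 -0.03917362  0.37855815]
```

View pics/scene0.png

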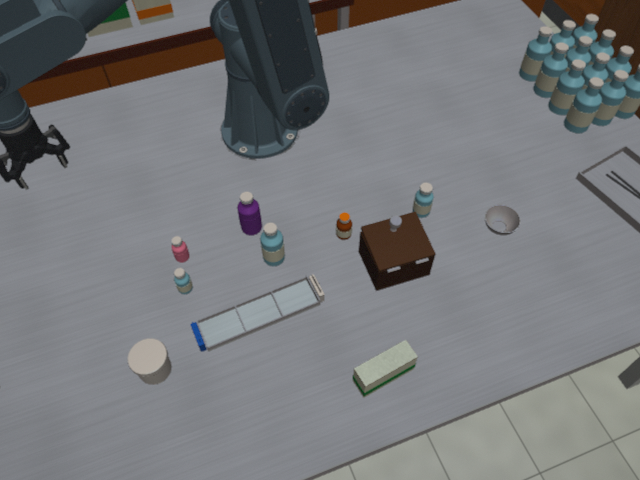

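View pics/top0.png

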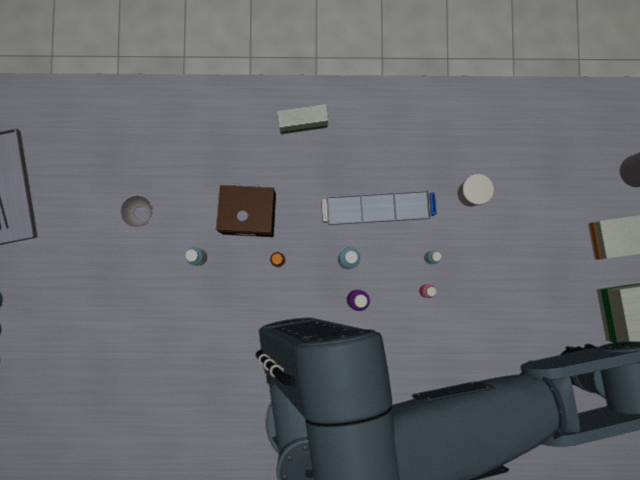

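View pics/wrist0.png

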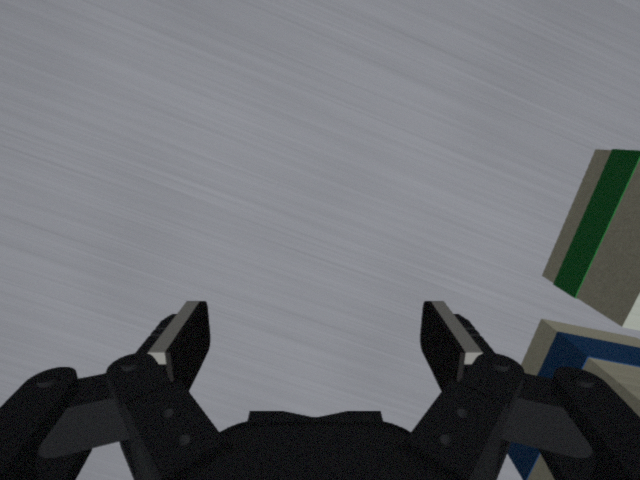

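```bash
cat > h.py <<'E'
import numpy as np,cv2,pickle
def ray(d,u,v):
    K=d['camera_matrix'];R=d['R'];t=d['t']
    w=R.T@np.linalg.solve(K,np.array([u,v,1.])); return -R.T@t, w
def onz(d,u,v,z):
    o,w=ray(d,u,v); return o+w*(z-o[2])/w[2]
def tri(d1,p1,d2,p2):
    o1,w1=ray(d1,*p1);o2,w2=ray(d2,*p2)
    A=np.stack([w1,-w2],1); s=np.linalg.lstsq(A,o2-o1,rcond=None)[0]
    a=o1+s[0]*w1;b=o2+s[1]*w2; return (a+b)/2,np.linalg.norm(a-b)
def proj(d,X):
    c=d['R']@np.asarray(X)+d['t']; p=d['camera_matrix']@c; return p[:2]/p[2]
def load(n): return pickle.load(open(f'{n}.pkl','rb'))
E
python3 - <<'E'
from h import *
t=load('top0')['img'];s=load('scene0')['img']
a=cv2.resize(t[170:320,110:500],None,fx=2,fy=2,interpolation=cv2.INTER_CUBIC)
b=cv2.resize(s[170:390,120:530],None,fx=1.9,fy=1.9,interpolation=cv2.INTER_CUBIC)
cv2.imwrite('pics/t1.png',a[:,:,::-1]);cv2.imwrite('pics/s1.png',b[:,:,::-1])
E
```

```text
(no output)
```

View pics/t1.png

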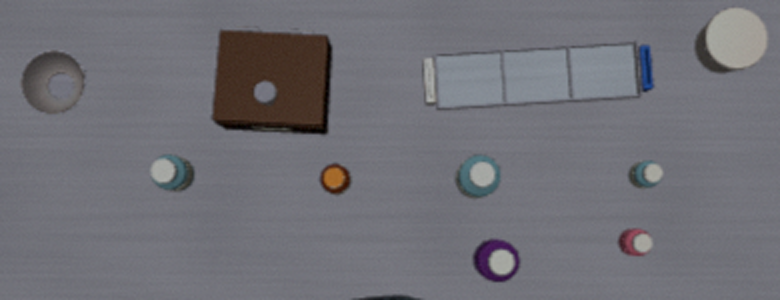

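View pics/s1.png

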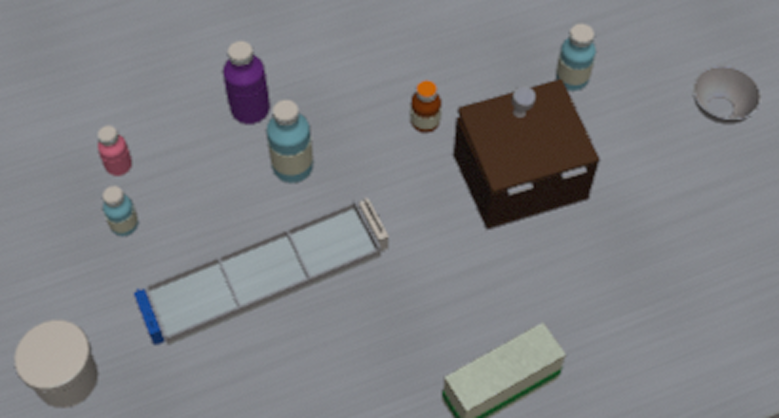

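```bash
cat > m.py <<'E'
from h import *
T=load('top0');S=load('scene0')
def blob(d,u,v,kind,rad=14):
    img=d['img']; hsv=cv2.cvtColor(img,cv2.COLOR_RGB2HSV).astype(int)
    if kind=='white': m=(hsv[...,1]<45)&(hsv[...,2]>150)
    if kind=='orange': m=(hsv[...,0]<18)&(hsv[...,1]>180)&(hsv[...,2]>170)
    if kind=='blue': m=(hsv[...,0]>105)&(hsv[...,0]<125)&(hsv[...,1]>150)
    k=np.zeros(m.shape,bool);k[v-rad:v+rad+1,u-rad:u+rad+1]=1
    n,l,st,c=cv2.connectedComponentsWithStats((m&k).astype(np.uint8))
    i=1+np.argmax(st[1:,4]); return c[i],st[i]
if __name__=='__main__':
  for n,pt,ps,k,z,r_ in [('tall',(351,257),(270,230),'white',.126,9),('mid',(192,256),(426,188),'white',.098,9),('short',(436,256),(180,273),'white',.074,8),('amber',(277,259),(344,218),'orange',.074,12),('purple',(361,301),(246,199),'white',.126,9),('blue',(433,204),(199,336),'blue',.03,18)]:
    a,sa=blob(T,*pt,k,r_);b,sb=blob(S,*ps,k,r_)
    X,e=tri(T,a,S,b)
    print(n,a.round(1),sa,b.round(1),sb,'X',X.round(4),'err',e.round(4),'top@z',onz(T,*a,z).round(4),'scene@z',onz(S,*b,z).round(4))
E
python3 m.py
```

```text
tall [351.  256.5] [346 251  11  12 103] [269.8 227.4] [263 223  14  10 108] X [ 0.4354 -0.1051  0.1289] err 0.001 top@z [ 0.4354 -0.1058  0.126 ] scene@z [ 0.4335 -0.1042  0.126 ]
mid [190.9 254.9] [186 250  11  11  97] [426.  186.8] [420 182  13  10  92] X [0.4391 0.2979 0.1003] err 0.0002 top@z [0.4392 0.2983 0.098 ] scene@z [0.4375 0.2992 0.098 ]
short [436.4 256. ] [433 252   8   9  54] [178.7 271.6] [174 268  10   8  66] X [ 0.4403 -0.3304  0.0773] err 0.0008 top@z [ 0.4404 -0.3316  0.074 ] scene@z [ 0.4382 -0.3302  0.074 ]Traceback (most recent call last):
  File "m.py", line 13, in <module>
    a,sa=blob(T,*pt,k,r_);b,sb=blob(S,*ps,k,r_)
         ~~~~^^^^^^^^^^^^
  File "m.py", line 10, in blob
    i=1+np.argmax(st[1:,4]); return c[i],st[i]
        ~~~~~~~~~^^^^^^^^^^
    return _wrapfunc(a, 'argmax', axis=axis, out=out, **kwds)
    return bound(*args, **kwds)
ValueError: attempt to get argmax of an empty sequence
```

```bash
sed -i "s/hsv\[...,2\]>170)/hsv[...,2]>110)/; s/(hsv\[...,1\]>150)$/(hsv[...,1]>150)\&(hsv[...,2]>60)/" m.py; sed -i "s/'white',.126,9),('blue'/'white',.122,9),('blue'/" m.py; python3 m.py | tail -3
python3 - <<'E'
from h import *
t=load('top0')['img'];s=load('scene0')['img']
print(t[259,277],s[218,344])
def sv(i,n,y0,y1,x0,x1,f):
    cv2.imwrite(f'pics/{n}.png',cv2.resize(i[y0:y1,x0:x1],None,fx=f,fy=f,interpolation=cv2.INTER_NEAREST)[:,:,::-1])
sv(t,'rackt',180,235,310,450,5.7); sv(t,'boxt',170,250,200,300,7)
sv(s,'racks',265,360,185,335,5.3); sv(s,'boxs',200,300,345,445,6)
E
```

```text
amber [276.2 258.2] [272 254  10   9  63] [344.  216.4] [340 213   9   8  58] X [0.4327 0.0827 0.0762] err 0.0006 top@z [0.4329 0.0832 0.074 ] scene@z [0.4312 0.0831 0.074 ]
purple [360.5 300.6] [355 295  11  12  99] [245.9 195.9] [240 192  13   9  95] X [ 0.3264 -0.1285  0.129 ] err 0.0007 top@z [ 0.3261 -0.1296  0.122 ] scene@z [ 0.3208 -0.1273  0.122 ]
blue [432.6 203.4] [430 193   6  22  97] [198.  336.2] [191 323  15  28 154] X [ 0.5856 -0.3337  0.0244] err 0.0031 top@z [ 0.5844 -0.3339  0.03  ] scene@z [ 0.5891 -0.332   0.03  ]
[162 104  43] [190  98  10]
```

View pics/rackt.png

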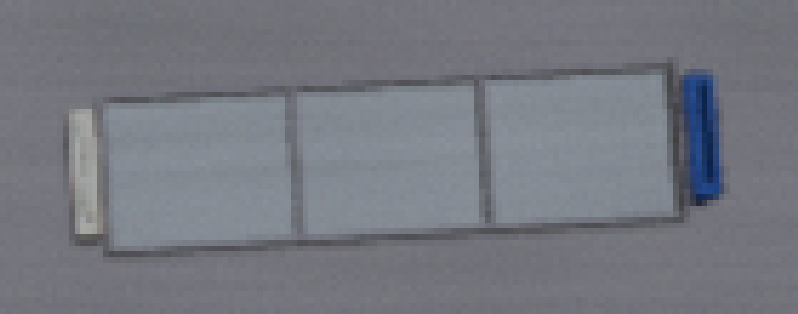

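View pics/boxt.png

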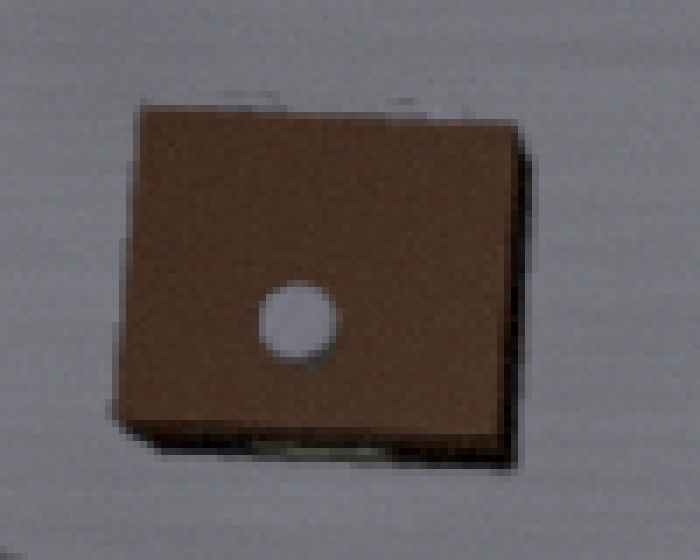

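View pics/boxs.png

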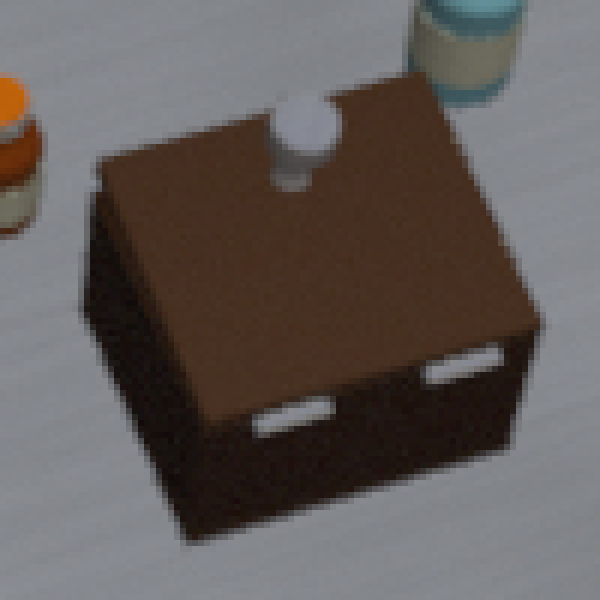

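View pics/racks.png

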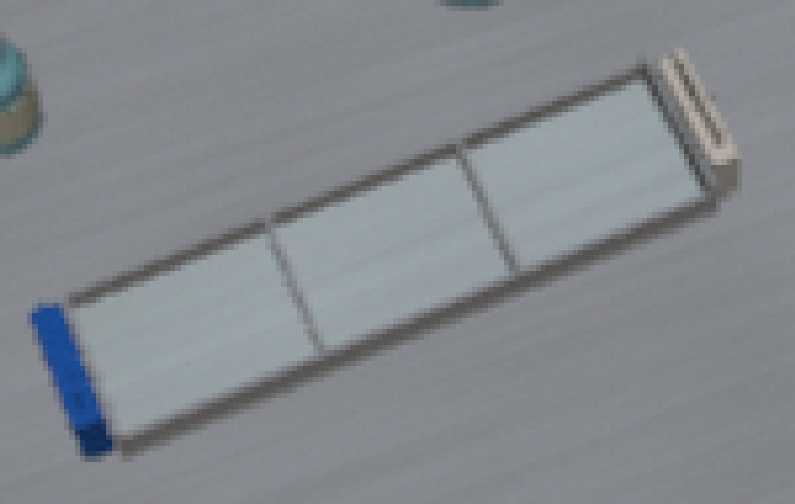

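```bash
cat > m2.py <<'E'
from m import *
def bays(d,box):
    x0,x1,y0,y1=box
    img=d['img'].astype(int)
    g=img[...,1]; hsv=cv2.cvtColor(d['img'],cv2.COLOR_RGB2HSV).astype(int)
    m=((img[...,1]-img[...,0])>5)&(g>115)
    k=np.zeros(m.shape,bool);k[y0:y1,x0:x1]=1
    n,l,st,c=cv2.connectedComponentsWithStats((m&k).astype(np.uint8),connectivity=4)
    return [(c[i],st[i][4],cv2.minAreaRect(np.argwhere(l==i)[:,::-1].astype(np.float32))) for i in range(1,n) if st[i][4]>150], m&k
if __name__=='__main__':
  for n,d,b in [('T',T,(315,440,185,235)),('S',S,(190,330,265,360))]:
    L,m=bays(d,b); print(n)
    for c,a,rc in L:
        print(c.round(1),a,np.round(rc[1],1),onz(d,*c,.012).round(4),onz(d,*rc[0],.012).round(4))
  print('cam',-T['R'].T@T['t'],-S['R'].T@S['t'])
  # knob
  for n,d,b in [('T',T,(233,252,207,224)),('S',S,(385,405,213,232))]:
    x0,x1,y0,y1=b; i=d['img'][y0:y1,x0:x1].astype(int); mm=i[...,2]>110 if n=='T' else i[...,2]>115
    p=np.argwhere(mm); print(n,len(p),p.mean(0)[::-1]+[x0,y0],p.min(0),p.max(0))
E
python3 m2.py
```

```text
T
[411.3 205.3] 661 [24.7 31.1] [ 0.5817 -0.28    0.012 ] [ 0.5815 -0.2796  0.012 ]
[377.9 207.2] 647 [24.5 30.8] [ 0.576  -0.1889  0.012 ] [ 0.5759 -0.1883  0.012 ]
[344.6 209.4] 686 [24.7 31.6] [ 0.5696 -0.098   0.012 ] [ 0.5694 -0.0984  0.012 ]
S
[294.6 297.3] 890 [24.4 37.6] [ 0.5653 -0.0963  0.012 ] [ 0.5649 -0.0957  0.012 ]
[258.4 311.9] 920 [24.9 37.9] [ 0.571  -0.1872  0.012 ] [ 0.5707 -0.1871  0.012 ]
[221.2 327.3] 995 [25.2 40.6] [ 0.5773 -0.2781  0.012 ] [ 0.5772 -0.2789  0.012 ]
cam [0.36662176 0.00318619 1.45955625] [ 1.21381516 -0.27764084  1.21585983]
T 72 [241.91666667 215.29166667] [4 5] [13 13]
S 155 [393.93548387 217.52258065] [0 0] [11 19]
```

```bash
python3 - <<'E'
from m import *
t=lambda u,v:(u/7+200-.4,v/7+170-.4); s=lambda u,v:(u/6+345-.4,v/6+200-.4)
for n,a,b in [('knobtop',(298,322),(305,125)),('++',(143,107),(540,322)),('+-',(518,127),(205,420)),('--',(497,440),(100,160)),('-+',(118,418),(418,72))]:
    X,e=tri(T,t(*a),S,s(*b)); print(n,X.round(4),round(e,4))
# box bottom corners in scene at z=0
for p in [(190,540),(510,447),(88,315)]: print(onz(S,*s(*p),0).round(4))
E
```

```text
knobtop [0.5342 0.164  0.1465] 0.0007
++ [0.6197 0.2279 0.0962] 0.0005
+- [0.6131 0.0906 0.0964] 0.0011
-- [0.4967 0.097  0.1096] 0.0025
-+ [0.5036 0.2326 0.1094] 0.0002
[0.6104 0.0941 0.    ]
[0.6183 0.2322 0.    ]
[0.4971 0.0991 0.    ]
```

Candidates (top-view pixels), one line: clear tall (351,257), purple look-alike (361,301), clear middle (191,255), clear short (436,256), pink look-alike (428,291) and amber (276,258). The clear ones measure 129, 100 and 77 mm high in two views (given 126, 98, 74), and the crops above show pale blue and amber glass, so I take those. The blue clip is at the rack's −y end. The lid is ajar by about 0.09 rad.

jog_arm(rows="0 0 0 -1 1;0 0 0 -1 1;0 0 0 -1 1;0 0 0 -1 1;0 0 0 -1 1", newtons=35)

```text
time_s: 0.78
tcp_pos: [0.2027, -0.5363, 0.2425]
orientation: [[0.305, 0.952, -0.001], [0.952, -0.305, 0.005], [0.005, -0.002, -1.0]]
ft_force: [0.2, -0.6, -0.6]
finger_gap: 0.0851
```

```bash
cat > go.py <<'E'
import sys,numpy as np
from workcell import r
# usage: go.py x y z yaw
x,y,z,yaw=map(float,sys.argv[1:5])
s=r.read_state();O=s['orientation'];p=s['tcp_pos']
cy=np.degrees(np.arctan2(O[1,0],O[0,0]))
d=O.T@(np.array([x,y,z])-p)
print('t',round(s['time_s'],2),'pos',p.round(4),'yaw',cy.round(2),'F',s['ft_force'].round(1),'gap',round(s['finger_gap'],4),'q',s['qpos'].round(0))
print('units tool xyz',(d/.06).round(3),'turn units',round(-((yaw-cy+180)%360-180)/10,2))
E
python3 go.py .4345 -.105 .2 93.7
```

```text
t 0.78 pos [ 0.2027 -0.5363  0.2425] yaw 72.24 F [ 0.2 -0.6 -0.6] gap 0.0851 q [-81.  10.  92.   0.  78. -63.]
units tool xyz [8.021 1.488 0.743] turn units -2.15
```

jog_arm(rows="0 0 0 -1 1;0 0 0 -1 1;0.9 0.4 0 -0.1 1;0.9 0.4 0 0 1;0.9 0.4 0 0 1")

```text
time_s: 1.4
tcp_pos: [0.2638, -0.3681, 0.2409]
orientation: [[-0.066, 0.998, -0.001], [0.998, 0.066, 0.009], [0.009, -0.001, -1.0]]
ft_force: [1.4, -0.0, 1.9]
finger_gap: 0.0856
```

```bash
python3 go.py .4345 -.105 .2 93.7
```

```text
t 1.4 pos [ 0.2638 -0.3681  0.2409] yaw 93.77 F [ 1.4 -0.   1.9] gap 0.0856 q [-70.  -5. 109.   0.  77. -73.]
units tool xyz [4.182 3.127 0.717] turn units 0.01
```

jog_arm(rows="0.84 0.63 0 0 1;0.84 0.63 0 0 1;0.84 0.63 0 0 1;0.84 0.63 0 0 1;0.84 0.63 0.3 0 1")

```text
time_s: 2.02
tcp_pos: [0.4327, -0.107, 0.2275]
orientation: [[-0.062, 0.998, 0.004], [0.998, 0.062, 0.006], [0.006, 0.004, -1.0]]
ft_force: [1.1, -1.0, 0.2]
finger_gap: 0.0853
```

```bash
python3 go.py .4345 -.105 .2 93.7; python3 - <<'E'
from workcell import r
from h import *
d=r.get_image('wrist'); pickle.dump(d,open('wrist1.pkl','wb')); cv2.imwrite('pics/w1.png',d['img'][:,:,::-1])
print(proj(d,[.4345,-.105,.126]))
E
```

```text
t 2.02 pos [ 0.4327 -0.107   0.2275] yaw 93.56 F [ 1.1 -1.   0.2] gap 0.0853 q [-29.  -6. 111.   0.  75. -33.]
units tool xyz [0.028 0.03  0.458] turn units -0.01
[319.79633653 244.9761792 ]
```

View pics/w1.png

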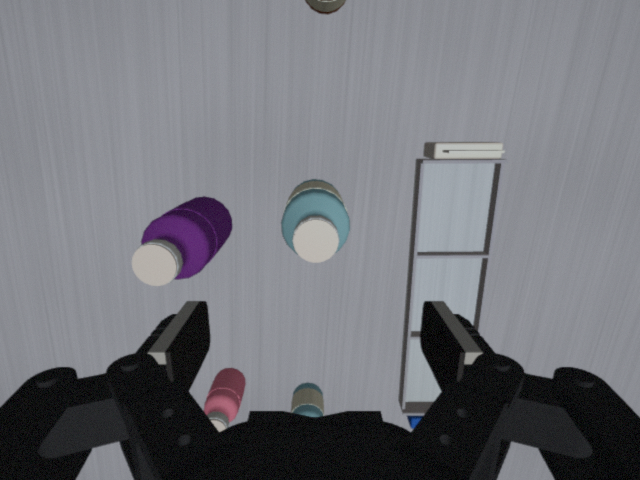

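jog_arm(rows="0.05 0 0.6 0 1;0 0 0.6 0 1;0 0 0.6 0 1;0 0 0.5 0 1;0 0 0.1 0 1")

```text
time_s: 2.7
tcp_pos: [0.4346, -0.0912, 0.0765]
orientation: [[-0.076, 0.997, 0.002], [0.997, 0.076, 0.012], [0.012, 0.003, -1.0]]
ft_force: [0.5, -0.2, -0.1]
finger_gap: 0.0851
```

```bash
python3 go.py .4345 -.105 .078 93.7
```

```text
t 2.7 pos [ 0.4346 -0.0912  0.0765] yaw 94.33 F [ 0.5 -0.2 -0.1] gap 0.0851 q [-28.   8. 118.   1.  55. -33.]
units tool xyz [-0.229 -0.019 -0.028] turn units 0.06
```

jog_arm(rows="-0.23 -0.02 0 0 1;0 0 0 0 1")

```text
time_s: 2.95
tcp_pos: [0.4353, -0.1066, 0.0777]
orientation: [[-0.076, 0.997, 0.003], [0.997, 0.076, 0.012], [0.011, 0.004, -1.0]]
ft_force: [0.6, 0.5, 0.5]
finger_gap: 0.0855
```

```bash
python3 go.py .4345 -.105 .078 93.7
```

```text
t 2.95 pos [ 0.4353 -0.1066  0.0777] yaw 94.35 F [0.6 0.5 0.5] gap 0.0855 q [-29.   8. 117.   1.  55. -34.]
units tool xyz [ 0.028 -0.011 -0.005] turn units 0.07
```

jog_arm(rows="0 0 0 0 -1;0 0 0 0 -1;0 0 0 0 -1;0 0 0 0 -1;0 0 0 0 -1")

```text
time_s: 3.58
tcp_pos: [0.4362, -0.1075, 0.0799]
orientation: [[-0.075, 0.997, 0.006], [0.997, 0.075, 0.01], [0.009, 0.007, -1.0]]
ft_force: [0.1, -0.2, -2.0]
finger_gap: 0.0523
```

jog_arm(rows="0 0 0 0 -1;0 0 -0.3 0 -1;0 0 -0.5 0 -1;0 0 -0.3 0 -1;0 0 0 0 -1")

```text
time_s: 4.2
tcp_pos: [0.4345, -0.1071, 0.146]
orientation: [[-0.076, 0.997, 0.003], [0.997, 0.075, 0.012], [0.012, 0.004, -1.0]]
ft_force: [-0.4, -0.8, -3.5]
finger_gap: 0.0525
```

```bash
python3 go.py .5806 -.279 .15 93.7;  python3 - <<'E'
from workcell import r
from h import *
d=r.get_image('wrist');  cv2.imwrite('pics/w2.png',d['img'][:,:,::-1])
E
```

```text
t 4.2 pos [ 0.4345 -0.1071  0.146 ] yaw 94.33 F [-0.4 -0.8 -3.5] gap 0.0525 q [-30.   1. 115.   1.  64. -34.]
units tool xyz [-3.039  2.211 -0.094] turn units 0.06
```

View pics/w2.png

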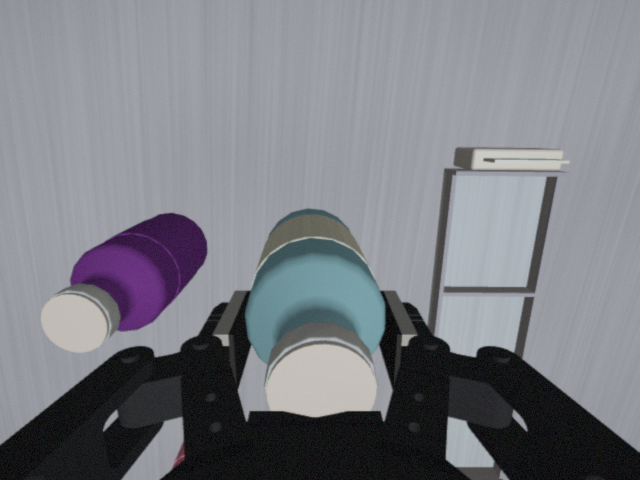

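jog_arm(rows="-0.6 0.44 0 0 -1;-0.65 0.48 0 0 -1;-0.65 0.48 0 0 -1;-0.65 0.48 0 0 -1;-0.4 0.3 0 0 -1")

```text
time_s: 4.88
tcp_pos: [0.5772, -0.2736, 0.1327]
orientation: [[-0.078, 0.997, -0.009], [0.997, 0.078, 0.02], [0.021, -0.007, -1.0]]
ft_force: [-0.7, 1.0, -3.6]
finger_gap: 0.0523
```

jog_arm(rows="0 0 0 0 -1;0 0 0 0 -1")

```text
time_s: 5.12
tcp_pos: [0.5761, -0.2738, 0.1284]
orientation: [[-0.076, 0.997, -0.013], [0.997, 0.076, 0.024], [0.025, -0.011, -1.0]]
ft_force: [-0.4, 0.4, -2.6]
finger_gap: 0.0526
```

```bash
python3 go.py .5806 -.280 .15 93.7
```

```text
t 5.12 pos [ 0.5761 -0.2738  0.1284] yaw 94.37 F [-0.4  0.4 -2.6] gap 0.0526 q [-36.  26.  87.   1.  69. -41.]
units tool xyz [-0.1    0.062 -0.364] turn units 0.07
```

jog_arm(rows="-0.1 0.07 0 0 -1;0 0 0.2 0 -1;0 0 0.2 0 -1;0 0 0 0 -1")

```text
time_s: 5.62
tcp_pos: [0.579, -0.2765, 0.1012]
orientation: [[-0.077, 0.997, -0.016], [0.997, 0.078, 0.026], [0.027, -0.014, -1.0]]
ft_force: [0.3, -0.7, -3.8]
finger_gap: 0.0524
```

```bash
python3 go.py .5806 -.280 .092 93.7; python3 - <<'E'
from workcell import r
from h import *
d=r.get_image('scene');  cv2.imwrite('pics/s2.png',cv2.resize(d['img'][200:400,120:400],None,fx=2.8,fy=2.8)[:,:,::-1])
E
```

```text
t 5.62 pos [ 0.579  -0.2765  0.1012] yaw 94.44 F [ 0.3 -0.7 -3.8] gap 0.0524 q [-36.  28.  87.   1.  67. -41.]
units tool xyz [-0.064  0.025  0.151] turn units 0.07
```

View pics/s2.png

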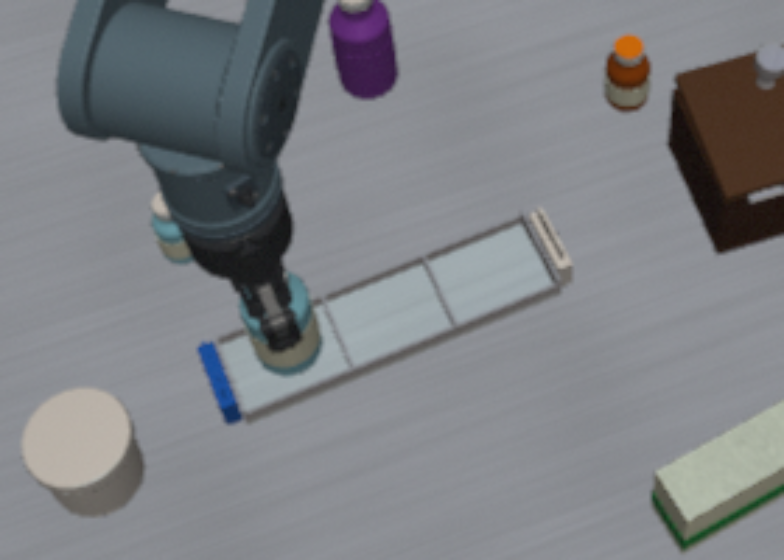

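jog_arm(rows="-0.1 0.06 0.05 0 -1;0 0 0.05 0 -1;0 0 0.04 0 -1;0 0 0.03 0 -1")

```text
time_s: 6.18
tcp_pos: [0.5843, -0.2832, 0.0921]
orientation: [[-0.078, 0.997, -0.013], [0.997, 0.078, 0.024], [0.025, -0.011, -1.0]]
ft_force: [-2.3, 1.0, 8.0]
finger_gap: 0.0522
```

```bash
python3 go.py .582 -.282 .092 93.7
```

```text
t 6.17 pos [ 0.5843 -0.2832  0.0921] yaw 94.45 F [-2.3  1.   8. ] gap 0.0522 q [-37.  30.  86.   1.  66. -41.]
units tool xyz [ 0.023 -0.036  0.002] turn units 0.07
```

jog_arm(rows="0 0 0 0 0.4;0 0 0 0 0.6;0 0 0 0 1;0 0 0 0 1;0 0 0 0 1")

```text
time_s: 6.8
tcp_pos: [0.5853, -0.2839, 0.094]
orientation: [[-0.078, 0.997, -0.011], [0.997, 0.078, 0.022], [0.023, -0.009, -1.0]]
ft_force: [-0.1, -0.6, -0.7]
finger_gap: 0.0852
```

jog_arm(rows="0 0 -0.3 0 1;0 0 -0.6 0 1;0 0 -0.7 0 1;0 0 -0.3 0 1;0 0 0 0 1")

```text
time_s: 7.42
tcp_pos: [0.5869, -0.2867, 0.2147]
orientation: [[-0.078, 0.997, -0.009], [0.997, 0.078, 0.021], [0.021, -0.007, -1.0]]
ft_force: [-0.2, -0.4, -0.2]
finger_gap: 0.0853
```

```bash
python3 go.py .439 -.331 .2 93.7; python3 - <<'E'
from workcell import r
from h import *
d=r.get_image('wrist');  cv2.imwrite('pics/w3.png',d['img'][:,:,::-1])
for n in ('top','scene'):
    d=r.get_image(n);pickle.dump(d,open(n+'1.pkl','wb'))
    print(n,proj(d,[.5806,-.279,.138]))
cv2.imwrite('pics/s3.png',cv2.resize(d['img'][200:400,120:400],None,fx=2.8,fy=2.8)[:,:,::-1])
E
```

```text
t 7.42 pos [ 0.5869 -0.2867  0.2147] yaw 94.46 F [-0.2 -0.4 -0.2] gap 0.0853 q [-37.  22.  81.   1.  78. -41.]
units tool xyz [-0.55  -2.513  0.252] turn units 0.08
top [420.72847237 198.31452835]
scene [212.43567066 301.89090529]
```

View pics/w3.png

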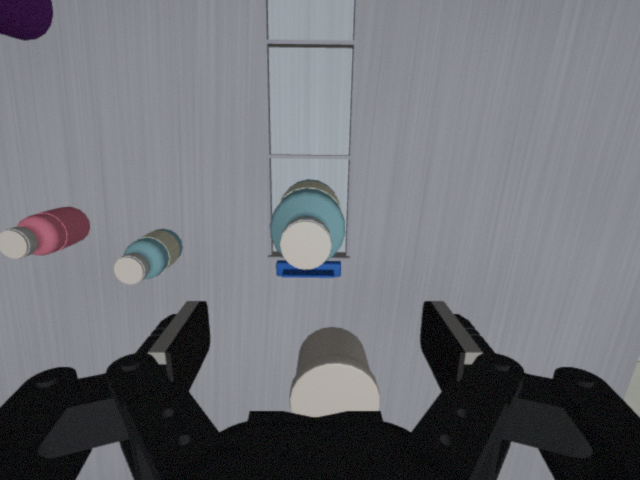

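View pics/s3.png

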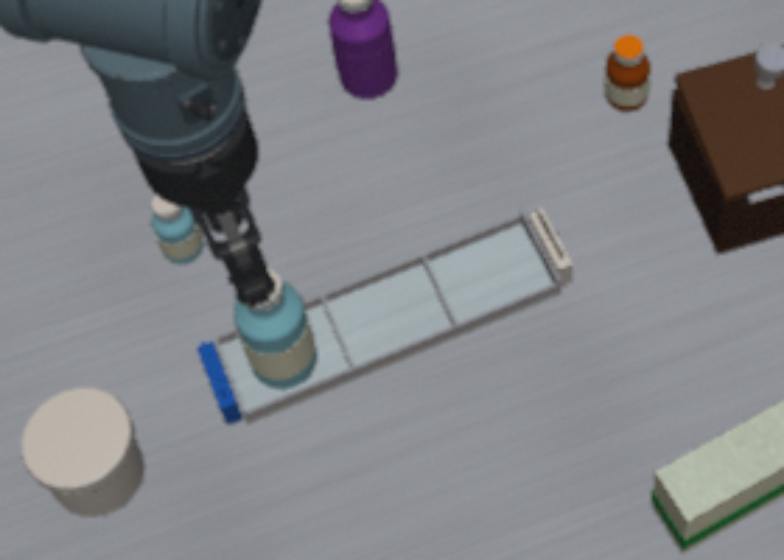

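jog_arm(rows="-0.13 -0.6 0 0 0.6;-0.13 -0.65 0 0 0.6;-0.13 -0.65 0 0 0.6;-0.12 -0.4 0.1 0 0.6;0 0 0 0 0.6")

```text
time_s: 8.2
tcp_pos: [0.443, -0.3237, 0.1957]
orientation: [[-0.078, 0.997, -0.026], [0.996, 0.079, 0.036], [0.038, -0.023, -0.999]]
ft_force: [0.1, 0.7, -0.3]
finger_gap: 0.0687
```

```bash
cat > w.py <<'E'
import sys
from workcell import r
from h import *
d=r.get_image('wrist'); pickle.dump(d,open('wl.pkl','wb')); cv2.imwrite('pics/'+sys.argv[1],d['img'][:,:,::-1])
E
python3 go.py .439 -.331 .18 93.7; python3 w.py w4.png;  python3 - <<'E'
from h import *
T=load('top1')
print(proj(load('wl'),[.439,-.331,.074]))
cv2.imwrite('pics/t2.png',cv2.resize(T['img'][170:320,300:500],None,fx=4,fy=4)[:,:,::-1])
E
```

```text
t 8.2 pos [ 0.443  -0.3237  0.1957] yaw 94.49 F [ 0.1  0.7 -0.3] gap 0.0687 q [-49.  11.  97.   0.  74. -53.]
units tool xyz [-0.127 -0.07   0.258] turn units 0.08
[314.79795728 253.61566817]
```

View pics/w4.png

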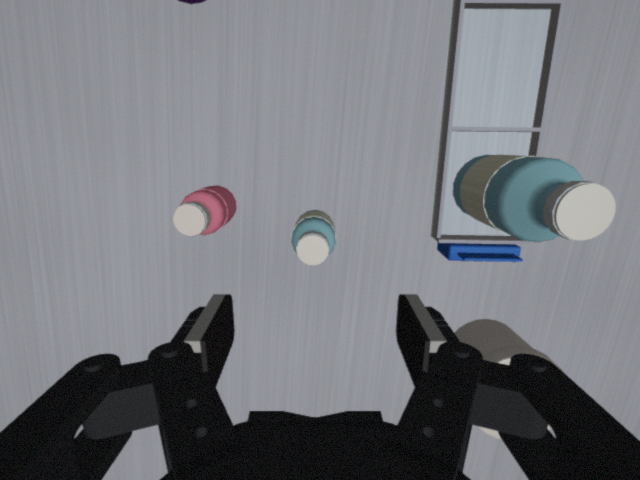

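View pics/t2.png

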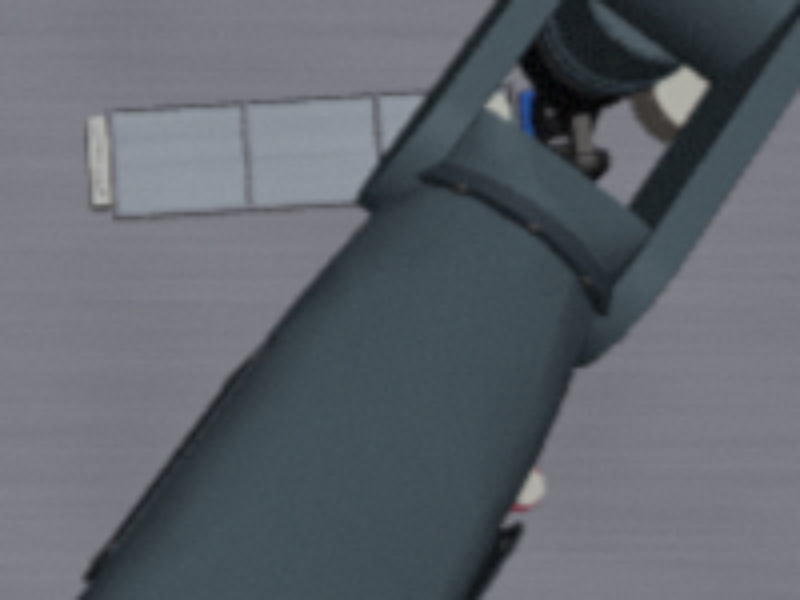

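```bash
python3 go.py .4385 -.3315 .040 93.7
```

```text
t 8.25 pos [ 0.4439 -0.3235  0.1961] yaw 94.53 F [ 0.2  0.4 -0.2] gap 0.0686 q [-49.  12.  97.   0.  74. -53.]
units tool xyz [-0.223 -0.043  2.596] turn units 0.08
```

jog_arm(rows="-0.22 -0.04 0.4 0.08 0.6;0 0 0.5 0 0.6;0 0 0.5 0 0.6;0 0 0.5 0 0.6;0 0 0.4 0 0.6")

```text
time_s: 8.88
tcp_pos: [0.4451, -0.3311, 0.0538]
orientation: [[-0.068, 0.997, -0.021], [0.997, 0.069, 0.034], [0.036, -0.019, -0.999]]
ft_force: [-0.4, 0.8, -0.5]
finger_gap: 0.0681
```

```bash
python3 go.py .4385 -.3315 .040 93.7; python3 w.py w5.png
```

```text
t 8.88 pos [ 0.4451 -0.3311  0.0538] yaw 93.92 F [-0.4  0.8 -0.5] gap 0.0681 q [-49.  23. 100.   0.  58. -53.]
units tool xyz [-0.007 -0.107  0.231] turn units 0.02
```

View pics/w5.png

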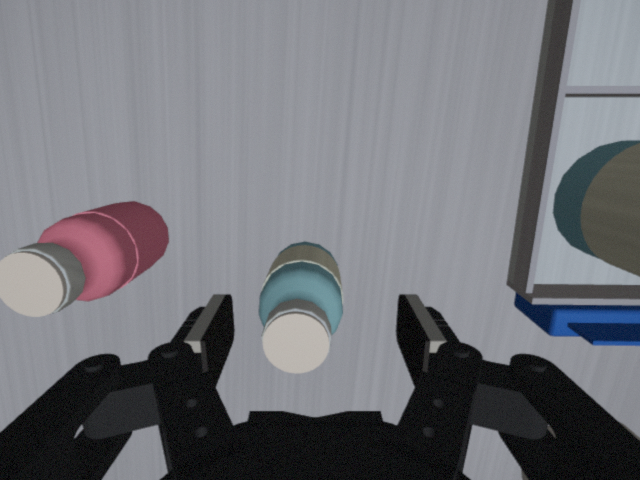

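jog_arm(rows="0 -0.11 0.22 0 0.6;0 0 0 0 0.6;0 0 0 0 -1;0 0 0 0 -1;0 0 0 0 -1", newtons=25)

```text
time_s: 9.55
tcp_pos: [0.4386, -0.3298, 0.0387]
orientation: [[-0.07, 0.997, -0.022], [0.997, 0.07, 0.036], [0.038, -0.02, -0.999]]
ft_force: [0.6, 0.4, -0.0]
finger_gap: 0.0348
```

jog_arm(rows="0 0 0 0 -1;0 0 0 0 -1;0 0 0 0 -1")

```text
time_s: 9.93
tcp_pos: [0.4389, -0.3302, 0.0393]
orientation: [[-0.069, 0.997, -0.021], [0.997, 0.07, 0.035], [0.037, -0.019, -0.999]]
ft_force: [-0.6, 0.2, -0.9]
finger_gap: 0.0352
```

```bash
python3 go.py .4385 -.3315 .040 93.7; python3 w.py w6.png
```

```text
t 9.93 pos [ 0.4389 -0.3302  0.0393] yaw 93.99 F [-0.6  0.2 -0.9] gap 0.0352 q [-50.  24. 101.   0.  57. -54.]
units tool xyz [-0.021 -0.008 -0.012] turn units 0.03
```

View pics/w6.png

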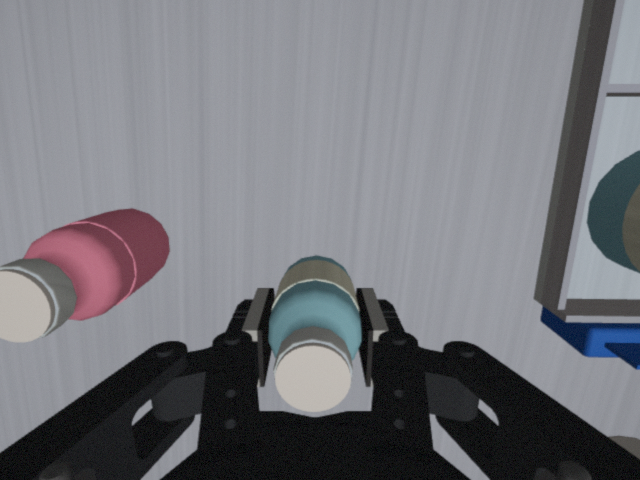

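jog_arm(rows="0 0 -0.3 0 -1;0.2 0 -0.4 0 -1;0.4 0 -0.4 0 -1;0.5 0.1 0 0 -1;0.5 0.3 0 0 -1")

```text
time_s: 10.6
tcp_pos: [0.4586, -0.2362, 0.1159]
orientation: [[-0.065, 0.998, -0.018], [0.997, 0.066, 0.032], [0.033, -0.016, -0.999]]
ft_force: [0.0, -0.7, -0.0]
finger_gap: 0.035
```

```bash
python3 go.py .5687 -.097 .095 93.7
```

```text
t 10.6 pos [ 0.4586 -0.2362  0.1159] yaw 93.75 F [ 0.  -0.7 -0. ] gap 0.035 q [-41.  13. 105.   1.  64. -45.]
units tool xyz [2.182 1.989 0.389] turn units 0.01
```

jog_arm(rows="0.5 0.4 0 0 -1;0.5 0.45 0 0 -1;0.5 0.45 0 0 -1;0.3 0.4 0 0 -1;0 0.1 0 0 -1")

```text
time_s: 11.22
tcp_pos: [0.5648, -0.1168, 0.1259]
orientation: [[-0.068, 0.998, -0.01], [0.997, 0.068, 0.028], [0.028, -0.008, -1.0]]
ft_force: [0.3, 0.1, -1.0]
finger_gap: 0.0353
```

jog_arm(rows="0 0 0 0 -1")

```text
time_s: 11.35
tcp_pos: [0.565, -0.1171, 0.1267]
orientation: [[-0.068, 0.998, -0.009], [0.997, 0.069, 0.027], [0.027, -0.007, -1.0]]
ft_force: [-0.5, -0.1, -0.7]
finger_gap: 0.0352
```

```bash
python3 go.py .5687 -.097 .07 93.7
```

```text
t 11.35 pos [ 0.565  -0.1171  0.1267] yaw 93.93 F [-0.5 -0.1 -0.7] gap 0.0352 q [-24.  19.  97.   1.  66. -29.]
units tool xyz [0.304 0.092 0.953] turn units 0.02
```

jog_arm(rows="0.3 0.09 0.2 0 -1;0 0 0.35 0 -1;0 0 0.3 0 -1;0 0 0 0 -1;0 0 0 0 -1")

```text
time_s: 11.98
tcp_pos: [0.5667, -0.0966, 0.0733]
orientation: [[-0.064, 0.998, -0.011], [0.998, 0.065, 0.028], [0.029, -0.009, -1.0]]
ft_force: [-0.3, -0.2, -0.1]
finger_gap: 0.035
```

```bash
python3 go.py .5687 -.098 .0513 93.7; python3 w.py w7.png
```

```text
t 11.97 pos [ 0.5667 -0.0966  0.0733] yaw 93.69 F [-0.3 -0.2 -0.1] gap 0.035 q [-22.  23.  98.   1.  60. -27.]
units tool xyz [-0.037  0.036  0.365] turn units -0.0
```

View pics/w7.png

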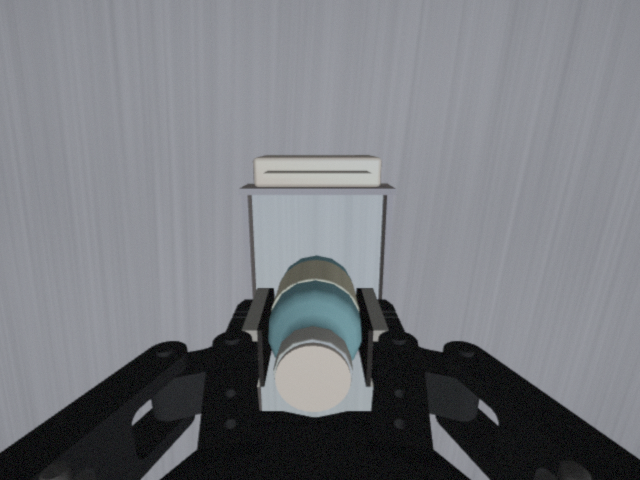

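jog_arm(rows="-0.03 0.03 0.12 0 -1;0 0 0.12 0 -1;0 0 0.04 0 -1;0 0 0.04 0 -1;0 0 0.02 0 -1")

```text
time_s: 12.65
tcp_pos: [0.5693, -0.0983, 0.0527]
orientation: [[-0.064, 0.998, -0.009], [0.998, 0.064, 0.027], [0.028, -0.007, -1.0]]
ft_force: [-1.1, 0.2, -0.5]
finger_gap: 0.0346
```

```bash
python3 go.py .5687 -.098 .0513 93.7
```

```text
t 12.65 pos [ 0.5693 -0.0983  0.0527] yaw 93.67 F [-1.1  0.2 -0.5] gap 0.0346 q [-22.  25.  98.   1.  58. -27.]
units tool xyz [ 0.005 -0.009  0.023] turn units -0.0
```

jog_arm(rows="0 0 0.025 0 -1;0 0 0.02 0 -1")

```text
time_s: 12.9
tcp_pos: [0.5694, -0.0983, 0.05]
orientation: [[-0.064, 0.998, -0.009], [0.998, 0.064, 0.027], [0.028, -0.007, -1.0]]
ft_force: [-0.4, -0.0, 2.3]
finger_gap: 0.0349
```

```bash
python3 go.py .5687 -.098 .0513 93.7
```

```text
t 12.9 pos [ 0.5694 -0.0983  0.05  ] yaw 93.67 F [-0.4 -0.   2.3] gap 0.0349 q [-22.  25.  98.   1.  58. -27.]
units tool xyz [ 0.006 -0.012 -0.022] turn units -0.0
```

jog_arm(rows="0 0 0 0 0.1;0 0 0 0 0.3;0 0 0 0 0.6;0 0 0 0 1;0 0 0 0 1")

```text
time_s: 13.52
tcp_pos: [0.5698, -0.0984, 0.0504]
orientation: [[-0.064, 0.998, -0.008], [0.998, 0.064, 0.027], [0.027, -0.006, -1.0]]
ft_force: [-0.5, 0.3, 0.7]
finger_gap: 0.0855
```

jog_arm(rows="0 0 -0.3 0 1;0 0 -0.5 0 1;0 0 -0.6 0 1;0 0 -0.6 0 1;0 0 -0.6 0 1")

```text
time_s: 14.15
tcp_pos: [0.5697, -0.1022, 0.2128]
orientation: [[-0.064, 0.998, -0.011], [0.998, 0.064, 0.028], [0.029, -0.01, -1.0]]
ft_force: [0.7, 0.8, 0.7]
finger_gap: 0.0853
```

```bash
python3 go.py .438 .2985 .2 93.7; python3 w.py w8.png
```

```text
t 14.15 pos [ 0.5697 -0.1022  0.2128] yaw 93.67 F [0.7 0.8 0.7] gap 0.0853 q [-23.  13.  93.   1.  75. -27.]
units tool xyz [ 6.796 -1.759  0.426] turn units -0.0
```

View pics/w8.png

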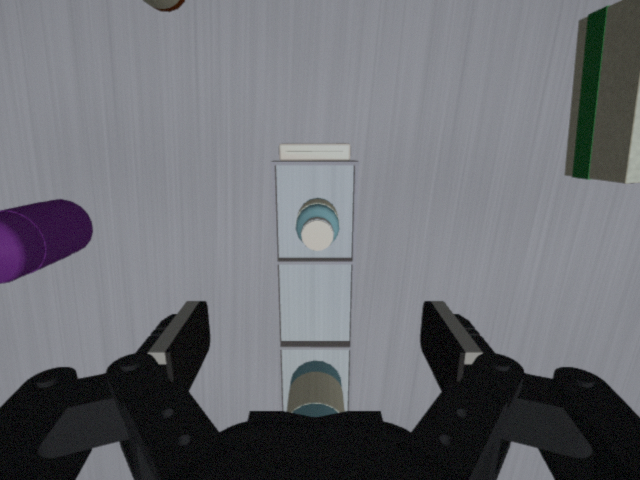

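jog_arm(rows="0.4 -0.3 -0.3 0 1;0.6 -0.35 0 0 1;0.7 -0.35 0 0 1;0.7 -0.35 0 0 1;0.7 -0.3 0 0 1")

```text
time_s: 14.82
tcp_pos: [0.4621, 0.0768, 0.2501]
orientation: [[-0.059, 0.998, 0.01], [0.998, 0.059, 0.021], [0.021, 0.012, -1.0]]
ft_force: [-0.1, 0.4, -0.7]
finger_gap: 0.0856
```

jog_arm(rows="0.7 0 0 0 1;0.7 0 0 0 1;0.7 0 0 0 1;0.6 0 0 0 1;0.4 0 0 0 1")

```text
time_s: 15.45
tcp_pos: [0.4492, 0.2697, 0.2612]
orientation: [[-0.06, 0.998, 0.021], [0.998, 0.06, 0.023], [0.022, 0.022, -1.0]]
ft_force: [0.5, -1.3, 0.4]
finger_gap: 0.0855
```

```bash
python3 go.py .438 .2985 .2 93.7
```

```text
t 15.45 pos [0.4492 0.2697 0.2612] yaw 93.47 F [ 0.5 -1.3  0.4] gap 0.0855 q [ 17.   2. 100.   1.  77.  14.]
units tool xyz [ 0.469 -0.179  1.026] turn units -0.02
```

jog_arm(rows="0.4 -0.18 0.3 0 1;0 0 0.4 0 1;0 0 0.4 0 1;0 0 0 0 1")

```text
time_s: 15.95
tcp_pos: [0.4384, 0.2983, 0.1994]
orientation: [[-0.065, 0.998, 0.027], [0.998, 0.064, 0.026], [0.024, 0.029, -0.999]]
ft_force: [-0.4, 0.5, 0.3]
finger_gap: 0.0855
```

```bash
python3 go.py .438 .2985 .054 93.7; python3 w.py w9.png;python3 -c "
from h import *
print(proj(load('wl'),[.438,.2985,.098]))"
```

```text
t 15.95 pos [0.4384 0.2983 0.1994] yaw 93.72 F [-0.4  0.5  0.3] gap 0.0855 q [ 21.   6. 103.   1.  69.  17.]
units tool xyz [-0.055 -0.077  2.421] turn units 0.0
[312.54214384 249.99394179]
```

View pics/w9.png

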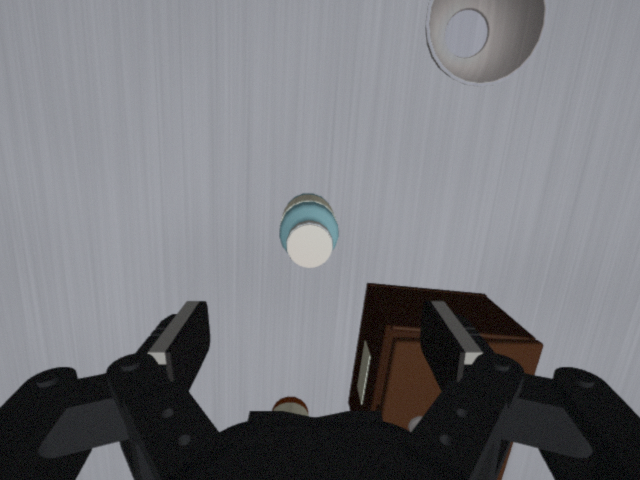

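jog_arm(rows="-0.05 -0.08 0.4 0 1;0 0 0.55 0 1;0 0 0.55 0 1;0 0 0.55 0 1;0 0 0.2 0 1")

```text
time_s: 16.62
tcp_pos: [0.4478, 0.3014, 0.0743]
orientation: [[-0.064, 0.997, 0.048], [0.997, 0.062, 0.034], [0.031, 0.05, -0.998]]
ft_force: [-0.3, 0.7, 0.3]
finger_gap: 0.0853
```

```bash
python3 go.py .438 .2985 .054 93.7
```

```text
t 16.62 pos [0.4478 0.3014 0.0743] yaw 93.66 F [-0.3  0.7  0.3] gap 0.0853 q [ 21.  17. 107.   1.  53.  17.]
units tool xyz [-0.049 -0.183  0.329] turn units -0.0
```

jog_arm(rows="-0.05 -0.18 -0.6 0 1;0 0 -0.7 0 1;0 0 -0.7 0 1;0 0 0 0 1;0 0 0 0 1")

```text
time_s: 17.25
tcp_pos: [0.4342, 0.2941, 0.2032]
orientation: [[-0.063, 0.997, 0.055], [0.997, 0.061, 0.036], [0.032, 0.057, -0.998]]
ft_force: [1.1, 0.2, 0.2]
finger_gap: 0.0855
```

jog_arm(rows="0 0 0.1 0 1;0 0 0.2 0 1;0 0 0.25 0 1;0 0 0.25 0 1;0 0 0.25 0 1")

```text
time_s: 17.88
tcp_pos: [0.4362, 0.2957, 0.1335]
orientation: [[-0.063, 0.997, 0.05], [0.998, 0.061, 0.034], [0.031, 0.052, -0.998]]
ft_force: [0.8, 0.5, 0.3]
finger_gap: 0.0854
```

```bash
python3 go.py .438 .2985 .054 93.7
```

```text
t 17.88 pos [0.4362 0.2957 0.1335] yaw 93.59 F [0.8 0.5 0.3] gap 0.0854 q [ 21.  10. 107.   1.  60.  17.]
units tool xyz [ 0.003 -0.036  1.325] turn units -0.01
```

jog_arm(rows="0 -0.03 0.28 0 1;0 0 0.28 0 1;0 0 0.28 0 1;0 0 0.28 0 1;0 0 0.2 0 1")

```text
time_s: 18.5
tcp_pos: [0.4375, 0.298, 0.0471]
orientation: [[-0.062, 0.997, 0.047], [0.998, 0.061, 0.033], [0.03, 0.049, -0.998]]
ft_force: [1.0, -0.6, -0.2]
finger_gap: 0.0853
```

```bash
python3 go.py .438 .2985 .054 93.7; python3 w.py w10.png
```

```text
t 18.5 pos [0.4375 0.298  0.0471] yaw 93.58 F [ 1.  -0.6 -0.2] gap 0.0853 q [ 21.  18. 109.   1.  50.  17.]
units tool xyz [ 0.011  0.014 -0.114] turn units -0.01
```

View pics/w10.png

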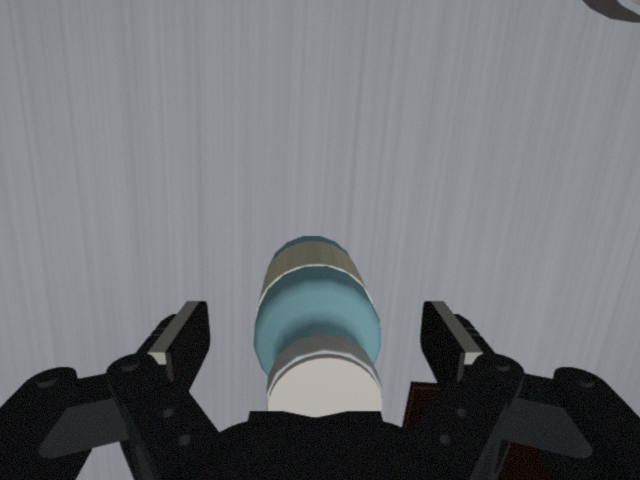

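jog_arm(rows="0 0 -0.12 0 1;0 0 0 0 0.5;0 0 0 0 -1;0 0 0 0 -1;0 0 0 0 -1", newtons=30)

```text
time_s: 19.18
tcp_pos: [0.4376, 0.2979, 0.0552]
orientation: [[-0.062, 0.997, 0.048], [0.998, 0.061, 0.033], [0.03, 0.05, -0.998]]
ft_force: [0.9, 0.2, -1.2]
finger_gap: 0.0453
```

jog_arm(rows="0 0 0 0 -1;0 0 0 0 -1;0 0 0 0 -1")

```text
time_s: 19.55
tcp_pos: [0.4375, 0.2979, 0.055]
orientation: [[-0.062, 0.997, 0.048], [0.998, 0.061, 0.033], [0.03, 0.05, -0.998]]
ft_force: [0.6, 0.6, 0.4]
finger_gap: 0.0452
```

```bash
python3 go.py .438 .2985 .054 93.7; python3 w.py w11.png
```

```text
t 19.55 pos [0.4375 0.2979 0.055 ] yaw 93.58 F [0.6 0.6 0.4] gap 0.0452 q [ 21.  18. 109.   1.  51.  17.]
units tool xyz [0.01  0.008 0.018] turn units -0.01
```

View pics/w11.png

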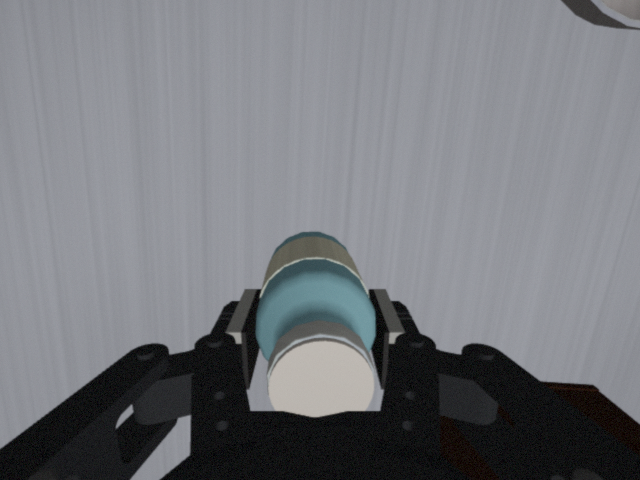

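jog_arm(rows="0 0 -0.3 0 -1;0 0 -0.5 0 -1;0 -0.1 -0.6 0 -1;0 -0.1 -0.6 0 -1;0 0 -0.3 0 -1")

```text
time_s: 20.23
tcp_pos: [0.4171, 0.2918, 0.1989]
orientation: [[-0.062, 0.997, 0.046], [0.998, 0.061, 0.033], [0.03, 0.048, -0.998]]
ft_force: [0.2, -0.5, -2.7]
finger_gap: 0.0449
```

jog_arm(rows="-0.3 0 0 0 -1;-0.5 0 0 0 -1;-0.6 0 0 0 -1;-0.6 0 -0.05 0 -1;-0.6 0 -0.05 0 -1")

```text
time_s: 20.85
tcp_pos: [0.4251, 0.1298, 0.2005]
orientation: [[-0.067, 0.997, 0.047], [0.997, 0.066, 0.032], [0.029, 0.049, -0.998]]
ft_force: [0.2, -0.2, -2.0]
finger_gap: 0.0456
```

```bash
python3 go.py .575 -.188 .15 93.7
```

```text
t 20.85 pos [0.4251 0.1298 0.2005] yaw 93.85 F [ 0.2 -0.2 -2. ] gap 0.0456 q [  0.  -7. 115.   2.  69.  -4.]
units tool xyz [-5.474  2.1    0.786] turn units 0.02
```

jog_arm(rows="-0.6 0 0 0 -1;-0.6 0 0 0 -1;-0.6 0 0 0 -1;-0.6 0.2 0 0 -1;-0.6 0.3 0 0 -1")

```text
time_s: 21.48
tcp_pos: [0.4613, -0.0574, 0.1926]
orientation: [[-0.064, 0.997, 0.041], [0.998, 0.063, 0.032], [0.03, 0.043, -0.999]]
ft_force: [0.7, 0.4, -1.0]
finger_gap: 0.0453
```

```bash
python3 go.py .575 -.188 .15 93.7
```

```text
t 21.48 pos [ 0.4613 -0.0574  0.1926] yaw 93.68 F [ 0.7  0.4 -1. ] gap 0.0453 q [-24.  -2. 112.   3.  69. -28.]
units tool xyz [-2.313  1.723  0.716] turn units -0.0
```

jog_arm(rows="-0.6 0.4 0 0 -1;-0.5 0.4 0 0 -1;-0.4 0.35 0 0 -1;-0.2 0.2 0 0 -1;0 0 0 0 -1")

```text
time_s: 22.1
tcp_pos: [0.5448, -0.1641, 0.1879]
orientation: [[-0.057, 0.998, 0.033], [0.998, 0.056, 0.034], [0.033, 0.035, -0.999]]
ft_force: [-0.7, 0.3, -0.9]
finger_gap: 0.045
```

```bash
python3 go.py .575 -.188 .10 93.7
```

```text
t 22.1 pos [ 0.5448 -0.1641  0.1879] yaw 93.26 F [-0.7  0.3 -0.9] gap 0.045 q [-30.  12.  97.   3.  70. -34.]
units tool xyz [-0.474  0.428  1.466] turn units -0.04
```

jog_arm(rows="-0.3 0.25 0 0 -1;-0.17 0.17 0.2 0 -1;0 0 0.3 0 -1;0 0 0.3 0 -1;0 0 0.3 0 -1")

```text
time_s: 22.72
tcp_pos: [0.5688, -0.1869, 0.1174]
orientation: [[-0.057, 0.998, 0.028], [0.998, 0.056, 0.037], [0.035, 0.03, -0.999]]
ft_force: [0.6, 0.3, -0.7]
finger_gap: 0.0451
```

```bash
python3 go.py .5735 -.190 .067 93.7
```

```text
t 22.73 pos [ 0.5688 -0.1869  0.1174] yaw 93.28 F [ 0.6  0.3 -0.7] gap 0.0451 q [-31.  21.  95.   3.  64. -35.]
units tool xyz [-0.086  0.05   0.84 ] turn units -0.04
```

jog_arm(rows="-0.09 0.05 0.2 -0.04 -1;0 0 0.25 0 -1;0 0 0.1 0 -1;0 0 0 0 -1;0 0 0 0 -1")

```text
time_s: 23.35
tcp_pos: [0.572, -0.1899, 0.0801]
orientation: [[-0.065, 0.998, 0.025], [0.997, 0.064, 0.039], [0.037, 0.028, -0.999]]
ft_force: [0.1, -0.7, -1.4]
finger_gap: 0.0449
```

```bash
python3 go.py .5735 -.190 .067 93.7; python3 w.py w12.png
```

```text
t 23.35 pos [ 0.572  -0.1899  0.0801] yaw 93.76 F [ 0.1 -0.7 -1.4] gap 0.0449 q [-31.  24.  95.   3.  60. -36.]
units tool xyz [-0.012  0.019  0.219] turn units 0.01
```

View pics/w12.png

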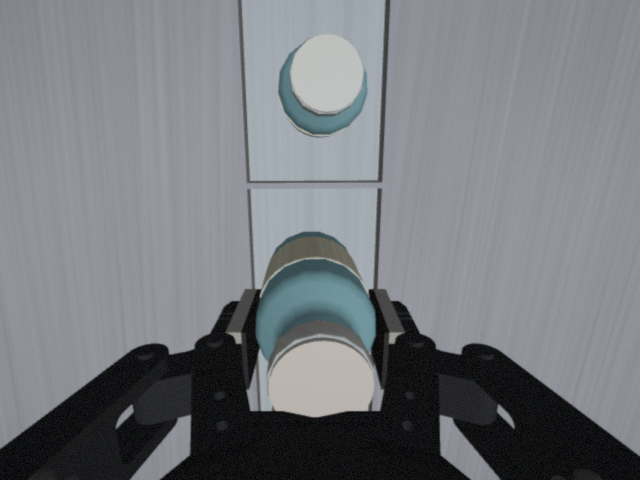

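Centred between the lips; lowering the last 13 mm slowly.

jog_arm(rows="0 0.02 0.08 0 -1;0 0 0.05 0 -1;0 0 0.04 0 -1;0 0 0.03 0 -1;0 0 0.02 0 -1")

```text
time_s: 24.02
tcp_pos: [0.5744, -0.1896, 0.0674]
orientation: [[-0.066, 0.997, 0.027], [0.997, 0.065, 0.038], [0.036, 0.03, -0.999]]
ft_force: [-0.2, 0.3, -1.5]
finger_gap: 0.0449
```

```bash
python3 go.py .5735 -.190 .067 93.7
```

```text
t 24.02 pos [ 0.5744 -0.1896  0.0674] yaw 93.76 F [-0.2  0.3 -1.5] gap 0.0449 q [-31.  26.  95.   3.  59. -36.]
units tool xyz [-0.006 -0.016  0.006] turn units 0.01
```

jog_arm(rows="0 0 0.03 0 -1;0 0 0.025 0 -1;0 0 0.01 0 -1")

```text
time_s: 24.4
tcp_pos: [0.5746, -0.1899, 0.0672]
orientation: [[-0.066, 0.997, 0.027], [0.997, 0.065, 0.037], [0.035, 0.029, -0.999]]
ft_force: [-0.8, 0.6, 0.2]
finger_gap: 0.0449
```

```bash
python3 go.py .5735 -.190 .067 93.7
```

```text
t 24.4 pos [ 0.5746 -0.1899  0.0672] yaw 93.81 F [-0.8  0.6  0.2] gap 0.0449 q [-31.  26.  95.   3.  59. -36.]
units tool xyz [-0.001 -0.019  0.003] turn units 0.01
```

jog_arm(rows="0 0 0.06 0 -1;0 0 0.03 0 -1")

```text
time_s: 24.65
tcp_pos: [0.5749, -0.1901, 0.0671]
orientation: [[-0.067, 0.997, 0.026], [0.997, 0.067, 0.037], [0.035, 0.028, -0.999]]
ft_force: [-6.4, 1.4, 10.6]
finger_gap: 0.0448
```

Firm contact with the floor (10 N up). Releasing.

jog_arm(rows="0 0 -0.02 0 0.2;0 0 0 0 0.4;0 0 0 0 0.7;0 0 0 0 1;0 0 0 0 1")

```text
time_s: 25.28
tcp_pos: [0.5755, -0.1904, 0.0682]
orientation: [[-0.067, 0.997, 0.027], [0.997, 0.066, 0.036], [0.034, 0.029, -0.999]]
ft_force: [0.3, -0.6, 0.7]
finger_gap: 0.0856
```

jog_arm(rows="0 0 -0.3 0 1;0 0 -0.5 0 1;0 0 -0.6 0 1;0 0 -0.6 0 1;0 0 -0.6 0 1")

```text
time_s: 25.9
tcp_pos: [0.5697, -0.1955, 0.2299]
orientation: [[-0.067, 0.997, 0.023], [0.997, 0.066, 0.038], [0.036, 0.026, -0.999]]
ft_force: [1.1, -1.0, -0.8]
finger_gap: 0.0855
```

```bash
python3 go.py .533 .164 .2 -3; python3 w.py w13.png
```

```text
t 25.9 pos [ 0.5697 -0.1955  0.2299] yaw 93.86 F [ 1.1 -1.  -0.8] gap 0.0855 q [-32.  14.  89.   3.  76. -36.]
units tool xyz [ 5.997 -0.227  0.711] turn units 9.69
```

View pics/w13.png

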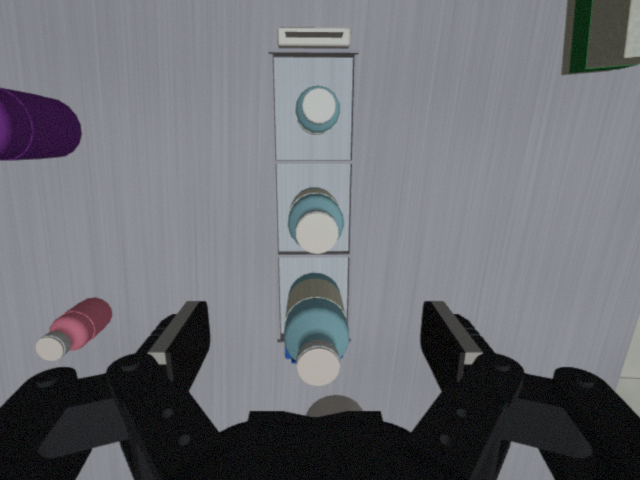

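jog_arm(rows="0.4 0 -0.1 1 1;0.6 0 -0.1 1 1;0.6 -0.1 0 1 1;0.6 -0.2 0 1 1;0.6 -0.3 0 1 1")

```text
time_s: 26.58
tcp_pos: [0.594, -0.0241, 0.2644]
orientation: [[0.743, 0.668, 0.043], [0.668, -0.744, 0.027], [0.05, 0.008, -0.999]]
ft_force: [0.1, -0.3, -0.7]
finger_gap: 0.0855
```

jog_arm(rows="0 0 0 1 0.3;0 0 0 1 0.3;0 0 0 1 0.3;0 0 0 1 0.3;0 0 0 0.5 0.3")

```text
time_s: 27.2
tcp_pos: [0.5946, -0.0199, 0.2712]
orientation: [[0.996, -0.074, 0.05], [-0.076, -0.997, 0.026], [0.048, -0.03, -0.998]]
ft_force: [-1.6, -0.2, 0.2]
finger_gap: 0.0556
```

```bash
python3 go.py .533 .164 .2 -3; python3 - <<'E'
from workcell import r
from h import *
for n in ('top','scene'):
    d=r.get_image(n);pickle.dump(d,open(n+'2.pkl','wb'))
    cv2.imwrite(f'pics/{n}2.png',d['img'][:,:,::-1])
E
```

```text
t 27.2 pos [ 0.5946 -0.0199  0.2712] yaw -4.34 F [-1.6 -0.2  0.2] gap 0.0556 q [-14.  10.  90.   2.  78.  79.]
units tool xyz [-1.312 -2.944  1.214] turn units -0.13
```

View pics/scene2.png

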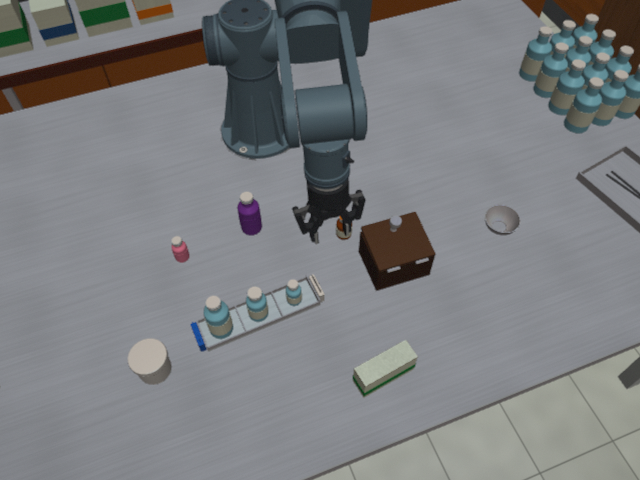

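View pics/top2.png

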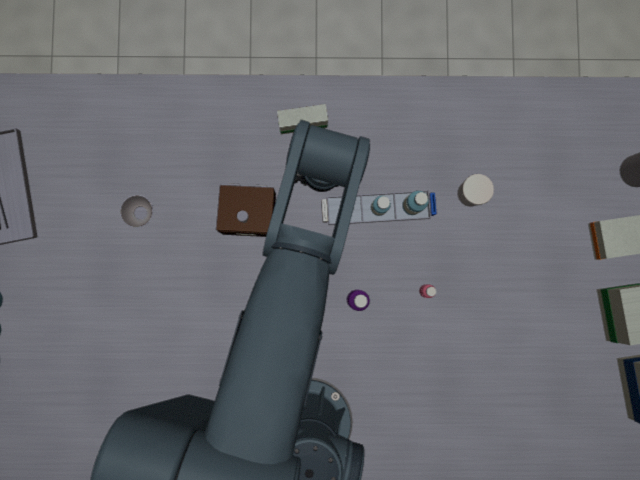

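```bash
python3 - <<'E'
from m import *
T=load('top2');S=load('scene2')
bay={'tall':(.5806,-.279),'mid':(.575,-.188),'short':(.5687,-.097)}
for n,pt,ps,z in [('tall',(421,199),(213,303),.138),('mid',(383,202),(255,294),.110),('short',None,(292,285),.086)]:
    b,sb=blob(S,*ps,'white',10); o=[onz(S,*b,z)[:2].round(4)]
    if pt: a,sa=blob(T,*pt,'white',9); X,e=tri(T,a,S,b); o+=[onz(T,*a,z)[:2].round(4),X.round(4),round(e,4)]
    print(n,bay[n],*o)
E
```

```text
tall (0.5806, -0.279) [ 0.5788 -0.2786] [ 0.5818 -0.2802] [ 0.5812 -0.2789  0.1424] 0.0007
mid (0.575, -0.188) [ 0.5733 -0.1881] [ 0.5764 -0.1908] [ 0.5758 -0.1893  0.1149] 0.0016
short (0.5687, -0.097) [ 0.5724 -0.096 ]
```

jog_arm(rows="-0.3 -0.5 0.1 0 0.3;-0.3 -0.6 0.1 -0.13 0.3;-0.3 -0.6 0.1 0 0.3;-0.3 -0.6 0.2 0 0.3;-0.1 -0.4 0.2 0 0.3")

```text
time_s: 27.92
tcp_pos: [0.5276, 0.1494, 0.2336]
orientation: [[0.998, -0.04, 0.058], [-0.041, -0.999, 0.025], [0.057, -0.028, -0.998]]
ft_force: [-0.6, 0.1, -0.3]
finger_gap: 0.0554
```

jog_arm(rows="0 -0.1 0.1 0 0.3;0 0 0 0 0.3")

```text
time_s: 28.18
tcp_pos: [0.5277, 0.1567, 0.2279]
orientation: [[0.998, -0.034, 0.058], [-0.036, -0.999, 0.025], [0.057, -0.027, -0.998]]
ft_force: [1.0, -0.7, 0.7]
finger_gap: 0.0558
```

```bash
python3 go.py .533 .164 .18 -3; python3 w.py w14.png;python3 -c "
from h import *
print(proj(load('wl'),[.5335,.164,.1445]))"
```

```text
t 28.18 pos [0.5277 0.1567 0.2279] yaw -2.05 F [ 1.  -0.7  0.7] gap 0.0558 q [ 3.  6. 99.  1. 71. 95.]
units tool xyz [ 0.039 -0.103  0.805] turn units 0.1
[307.3667855  249.73596267]
```

View pics/w14.png

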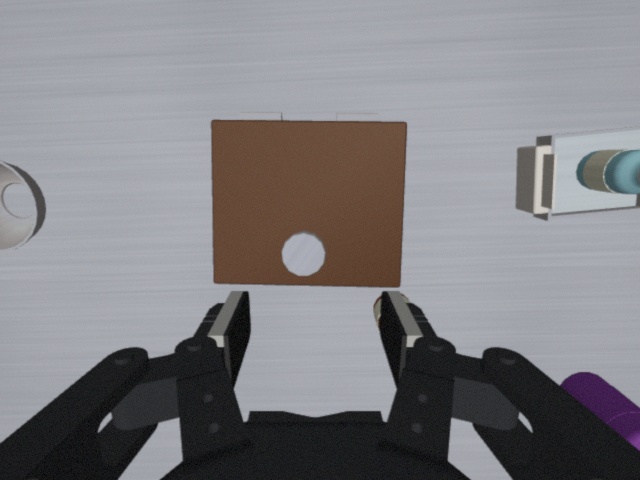

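```bash
python3 go.py .532 .165 .132 -3
```

```text
t 28.23 pos [0.5279 0.1564 0.2282] yaw -2.09 F [-0.7  0.3  0. ] gap 0.0556 q [ 3.  6. 99.  1. 71. 95.]
units tool xyz [-0.029 -0.102  1.607] turn units 0.09
```

jog_arm(rows="-0.03 -0.1 0.2 0.09 0.3;0 0 0.35 0 0.3;0 0 0.35 0 0.3;0 0 0.35 0 0.3;0 0 0.2 0 0.3")

```text
time_s: 28.85
tcp_pos: [0.5343, 0.1618, 0.1392]
orientation: [[0.996, -0.058, 0.062], [-0.06, -0.998, 0.025], [0.061, -0.028, -0.998]]
ft_force: [-0.0, -0.2, 0.4]
finger_gap: 0.0556
```

```bash
python3 go.py .532 .165 .132 -3; python3 w.py w15.png
```

```text
t 28.85 pos [0.5343 0.1618 0.1392] yaw -3.45 F [-0.  -0.2  0.4] gap 0.0556 q [  4.  13. 103.   1.  61.  97.]
units tool xyz [-0.048 -0.048  0.119] turn units -0.04
```

View pics/w15.png

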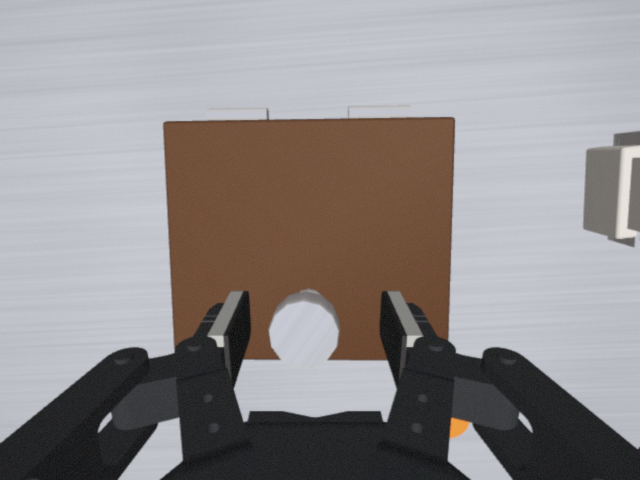

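jog_arm(rows="-0.05 -0.06 0.1 0 0.3;0 0 0 0 -1;0 0 0 0 -1;0 0 0 0 -1;0 0 0 0 -1", newtons=40)

```text
time_s: 29.52
tcp_pos: [0.532, 0.1663, 0.1329]
orientation: [[0.996, -0.059, 0.063], [-0.06, -0.998, 0.025], [0.062, -0.029, -0.998]]
ft_force: [1.2, 1.2, -3.3]
finger_gap: 0.0265
```

```bash
python3 go.py .532 .165 .132 -3; python3 w.py w16.png
```

```text
t 29.52 pos [0.532  0.1663 0.1329] yaw -3.47 F [ 1.2  1.2 -3.3] gap 0.0265 q [  4.  13. 103.   1.  60.  97.]
units tool xyz [-0.     0.022  0.014] turn units -0.05
```

View pics/w16.png

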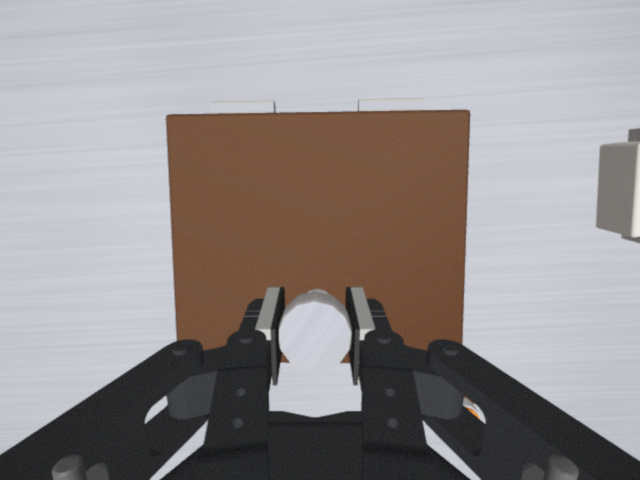

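```bash
cat > lid.py <<'E'
import sys,numpy as np
from workcell import r
P0=np.array([.532,.1663,.1329]);th0=5.
ex=np.array([.9986,-.0523,0]);ez=np.array([0,0,1.])
k=lambda th:.0997*np.array([np.cos(np.radians(154.5-th)),np.sin(np.radians(154.5-th))])
def P(th):
    d=k(th)-k(th0); return P0+ex*d[0]+ez*d[1]
if __name__=='__main__':
    s=r.read_state();O=s['orientation'];p=s['tcp_pos']
    ths=np.linspace(0,120,1201); e=[np.linalg.norm(P(t)-p) for t in ths]; i=np.argmin(e)
    print('t',round(s['time_s'],2),'p',p.round(4),'theta~',ths[i],'err',round(e[i],4),'F',s['ft_force'].round(1),'gap',round(s['finger_gap'],4),'O z',O[:,2].round(3),'q',s['qpos'].round(0))
    q=p
    for t in map(float,sys.argv[1:]):
        print(t,(O.T@(P(t)-q)/.06).round(3)); q=P(t)
E
python3 lid.py 10 15 20 26 32
```

```text
t 29.57 p [0.5321 0.1663 0.1329] theta~ 5.0 err 0.0001 F [ 1.1  1.8 -2.1] gap 0.0263 O z [ 0.063  0.025 -0.998] q [  4.  13. 103.   1.  60.  97.]
10.0 [ 0.085 -0.005 -0.116]
15.0 [ 0.096 -0.004 -0.108]
20.0 [ 0.105 -0.004 -0.1  ]
26.0 [ 0.137 -0.004 -0.107]
32.0 [ 0.148 -0.004 -0.092]
```

jog_arm(rows="0.09 0 -0.12 0 -1;0.1 0 -0.11 0 -1;0.11 0 -0.1 0 -1;0.14 0 -0.11 0 -1;0.15 0 -0.09 0 -1")

```text
time_s: 30.2
tcp_pos: [0.5645, 0.1646, 0.1653]
orientation: [[0.997, -0.059, 0.056], [-0.061, -0.998, 0.028], [0.055, -0.032, -0.998]]
ft_force: [0.6, 5.1, -9.4]
finger_gap: 0.0264
```

```bash
python3 lid.py 26 32 38 44 50 56
```

```text
t 30.2 p [0.5645 0.1646 0.1653] theta~ 31.8 err 0.0011 F [ 0.6  5.1 -9.4] gap 0.0264 O z [ 0.056  0.028 -0.998] q [ 4. 14. 97.  2. 65. 97.]
26.0 [-0.15   0.004  0.074]
32.0 [ 0.147 -0.004 -0.093]
38.0 [ 0.156 -0.004 -0.077]
44.0 [ 0.163 -0.003 -0.06 ]
50.0 [ 0.168 -0.003 -0.043]
56.0 [ 0.172 -0.002 -0.025]
```

jog_arm(rows="0.155 0 -0.09 0 -1;0.165 0 -0.06 0 -1;0.17 0 -0.045 0 -1;0.17 0 -0.025 0 -1;0.17 0 -0.01 0 -1")

```text
time_s: 30.82
tcp_pos: [0.6113, 0.1625, 0.18]
orientation: [[0.997, -0.058, 0.043], [-0.059, -0.998, 0.03], [0.041, -0.032, -0.999]]
ft_force: [-3.8, 4.9, -7.4]
finger_gap: 0.0262
```

```bash
python3 lid.py 66 72 78 84 90; python3 w.py w17.png
```

```text
t 30.82 p [0.6113 0.1625 0.18  ] theta~ 60.7 err 0.0018 F [-3.8  4.9 -7.4] gap 0.0262 O z [ 0.043  0.03  -0.999] q [ 3. 19. 89.  2. 69. 96.]
66.0 [ 0.153  0.003 -0.027]
72.0 [ 0.173 -0.001  0.021]
78.0 [0.17  0.    0.039]
84.0 [0.165 0.001 0.056]
90.0 [0.158 0.001 0.073]
```

View pics/w17.png

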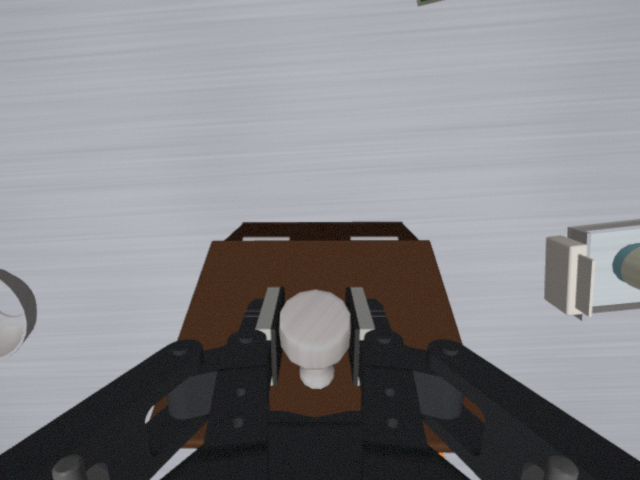

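jog_arm(rows="0.155 0 -0.01 0 -1;0.17 0 0.015 0 -1;0.17 0 0.035 0 -1;0.165 0 0.055 0 -1;0.16 0 0.07 0 -1")

```text
time_s: 31.5
tcp_pos: [0.6582, 0.1603, 0.1714]
orientation: [[0.998, -0.056, 0.028], [-0.057, -0.998, 0.029], [0.026, -0.031, -0.999]]
ft_force: [-5.1, 2.2, -2.8]
finger_gap: 0.0264
```

```bash
python3 lid.py 92 96 100 104
```

```text
t 31.5 p [0.6582 0.1603 0.1714] theta~ 88.9 err 0.002 F [-5.1  2.2 -2.8] gap 0.0264 O z [ 0.028  0.029 -0.999] q [ 3. 26. 81.  2. 71. 96.]
92.0 [0.093 0.009 0.013]
96.0 [0.099 0.001 0.06 ]
100.0 [0.095 0.002 0.067]
104.0 [0.09  0.002 0.073]
```

jog_arm(rows="0.1 0.01 0.03 0 -1;0.1 0 0.06 0 -1;0.1 0 0.065 0 -1;0.05 0 0.04 0 -1;0 0 0 0 -1")

```text
time_s: 32.12
tcp_pos: [0.6767, 0.1594, 0.1607]
orientation: [[0.998, -0.055, 0.015], [-0.055, -0.998, 0.029], [0.014, -0.03, -0.999]]
ft_force: [-2.5, 3.1, -4.0]
finger_gap: 0.026
```

```bash
python3 lid.py 92 96 100 104; python3 - <<'E'
from workcell import r
from h import *
for n in ('top','scene'):
    d=r.get_image(n);pickle.dump(d,open(n+'3.pkl','wb'))
    cv2.imwrite(f'pics/{n}3.png',cv2.resize(d['img'][120:340,180:480],None,fx=2.6,fy=2.6)[:,:,::-1])
E
```

```text
t 32.12 p [0.6767 0.1594 0.1607] theta~ 101.4 err 0.0018 F [-2.5  3.1 -4. ] gap 0.026 O z [ 0.015  0.029 -0.999] q [ 3. 29. 78.  2. 72. 95.]
92.0 [-0.212  0.007 -0.171]
96.0 [0.1   0.001 0.058]
100.0 [0.096 0.002 0.065]
104.0 [0.091 0.002 0.072]
```

View pics/scene3.png

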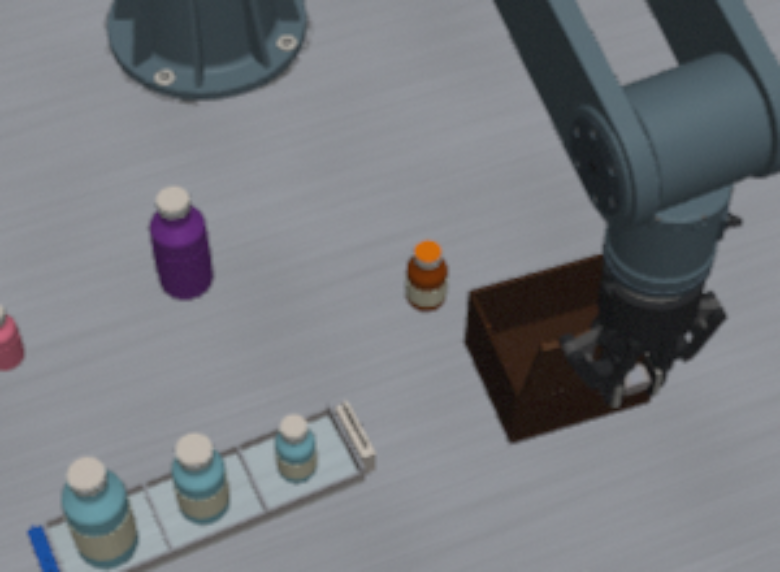

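jog_arm(rows="0 0 0 0 0;0 0 0 0 0.3;0 0 0 0 0.3;0 0 0 0 0.3;0.05 0 -0.3 0 0.3")

```text
time_s: 32.85
tcp_pos: [0.6822, 0.1566, 0.1822]
orientation: [[0.998, -0.056, 0.023], [-0.056, -0.998, 0.026], [0.022, -0.028, -0.999]]
ft_force: [0.1, -0.4, -0.4]
finger_gap: 0.055
```

jog_arm(rows="0.05 0 -0.4 0 0.3;0 0 -0.5 0 0.3;0 0 -0.5 0 0.3;0 0 -0.5 0 0.3;0 0 -0.2 0 0.3")

```text
time_s: 33.48
tcp_pos: [0.6843, 0.1526, 0.3201]
orientation: [[0.998, -0.056, 0.031], [-0.057, -0.998, 0.026], [0.03, -0.028, -0.999]]
ft_force: [0.9, -0.2, -0.8]
finger_gap: 0.0555
```

```bash
python3 go.py .432 .083 .25 -3;  python3 w.py w18.png
```

```text
t 33.48 pos [0.6843 0.1526 0.3201] yaw -3.25 F [ 0.9 -0.2 -0.8] gap 0.0555 q [ 2. 22. 69.  1. 87. 95.]
units tool xyz [-4.165  1.426  1.005] turn units -0.03
```

View pics/w18.png

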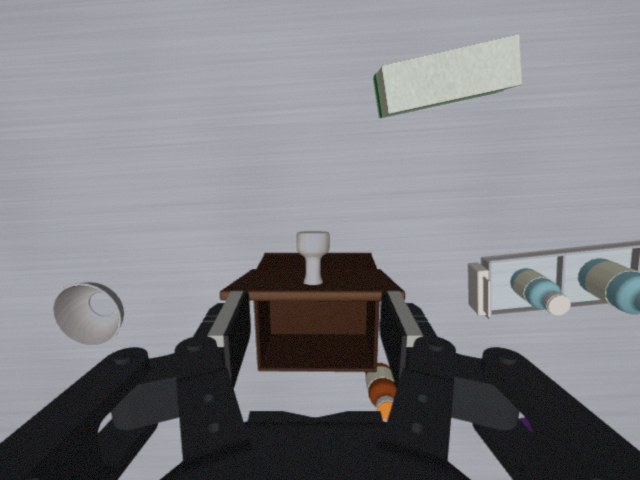

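jog_arm(rows="-0.5 0.15 0 0 0.5;-0.7 0.25 0 0 0.5;-0.7 0.25 0 0 0.5;-0.7 0.25 0 0 0.5;-0.6 0.25 0.1 0 0.5")

```text
time_s: 34.15
tcp_pos: [0.4841, 0.0935, 0.3028]
orientation: [[0.998, -0.055, 0.028], [-0.056, -0.998, 0.026], [0.027, -0.027, -0.999]]
ft_force: [-0.4, -0.6, 1.0]
finger_gap: 0.0642
```

jog_arm(rows="-0.4 0.15 0.3 0 0.5;-0.2 0.05 0.3 0 0.5;0 0 0.3 0 0.5;0 0 0 0 0.5")

```text
time_s: 34.65
tcp_pos: [0.4435, 0.0843, 0.2432]
orientation: [[0.998, -0.056, 0.024], [-0.057, -0.998, 0.026], [0.023, -0.027, -0.999]]
ft_force: [0.3, 0.1, -0.1]
finger_gap: 0.064
```

```bash
python3 go.py .432 .083 .18 -3;  python3 w.py w19.png;python3 -c "
from h import *
print(proj(load('wl'),[.432,.083,.074]))"
```

```text
t 34.65 pos [0.4435 0.0843 0.2432] yaw -3.27 F [ 0.3  0.1 -0.1] gap 0.064 q [ -5.  -7. 110.   2.  76.  87.]
units tool xyz [-0.213  0.061  1.048] turn units -0.03
[323.17856176 236.16974786]
```

View pics/w19.png

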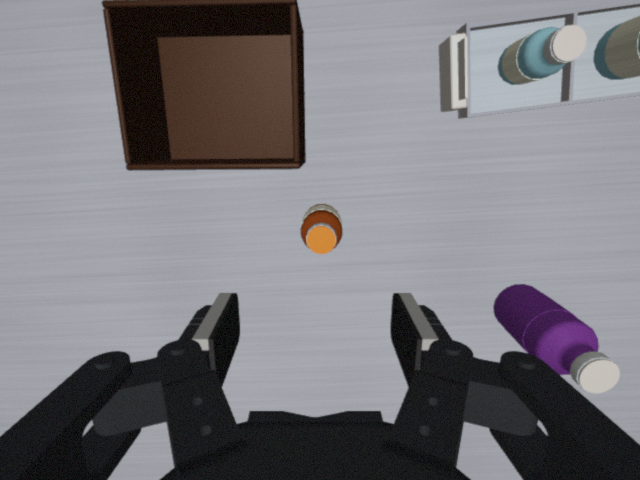

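jog_arm(rows="-0.2 0.05 0.3 0 0.5;-0.05 0 0.4 0 0.5;0 0 0.4 0 0.5;0 0 0.4 0 0.5;0 0 0.4 0 0.5")

```text
time_s: 35.33
tcp_pos: [0.4376, 0.0848, 0.133]
orientation: [[0.998, -0.055, 0.037], [-0.056, -0.998, 0.025], [0.036, -0.027, -0.999]]
ft_force: [0.4, 0.5, 1.7]
finger_gap: 0.0638
```

```bash
python3 go.py .4315 .0835 .040 -3
```

```text
t 35.33 pos [0.4376 0.0848 0.133 ] yaw -3.22 F [0.4 0.5 1.7] gap 0.0638 q [ -6.   0. 118.   2.  60.  87.]
units tool xyz [-0.156  0.068  1.545] turn units -0.02
```

jog_arm(rows="-0.16 0.06 0.3 0 0.5;0 0 0.3 0 0.5;0 0 0.3 0 0.5;0 0 0.3 0 0.5;0 0 0.2 0 0.5")

```text
time_s: 35.95
tcp_pos: [0.4352, 0.0836, 0.0488]
orientation: [[0.998, -0.054, 0.042], [-0.055, -0.998, 0.024], [0.04, -0.026, -0.999]]
ft_force: [-0.1, 0.3, -0.5]
finger_gap: 0.0638
```

```bash
python3 go.py .4315 .0835 .040 -3;python3 w.py w20.png
```

```text
t 35.95 pos [0.4352 0.0836 0.0488] yaw -3.18 F [-0.1  0.3 -0.5] gap 0.0638 q [ -6.   9. 120.   2.  48.  86.]
units tool xyz [-0.068  0.009  0.143] turn units -0.02
```

View pics/w20.png

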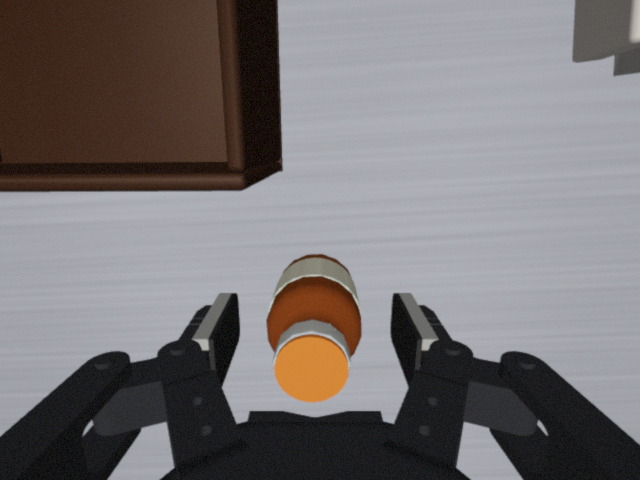

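jog_arm(rows="-0.06 0.01 0.12 0 0.5;0 0 0 0 0.5;0 0 0 0 -1;0 0 0 0 -1;0 0 0 0 -1", newtons=25)

```text
time_s: 36.62
tcp_pos: [0.4326, 0.0833, 0.0416]
orientation: [[0.998, -0.054, 0.043], [-0.055, -0.998, 0.024], [0.042, -0.026, -0.999]]
ft_force: [-0.2, -0.1, -0.9]
finger_gap: 0.0388
```

jog_arm(rows="0 0 0 0 -1;0 0 0 0 -1;0 0 0 0 -1")

```text
time_s: 37.0
tcp_pos: [0.4326, 0.0833, 0.0417]
orientation: [[0.998, -0.054, 0.043], [-0.055, -0.998, 0.024], [0.042, -0.026, -0.999]]
ft_force: [0.1, -0.7, -1.2]
finger_gap: 0.0389
```

```bash
python3 go.py .4315 .0835 .040 -3;python3 w.py w21.png
```

```text
t 37.0 pos [0.4326 0.0833 0.0417] yaw -3.18 F [ 0.1 -0.7 -1.2] gap 0.0389 q [ -6.  10. 121.   2.  47.  86.]
units tool xyz [-0.02  -0.002  0.028] turn units -0.02
```

View pics/w21.png

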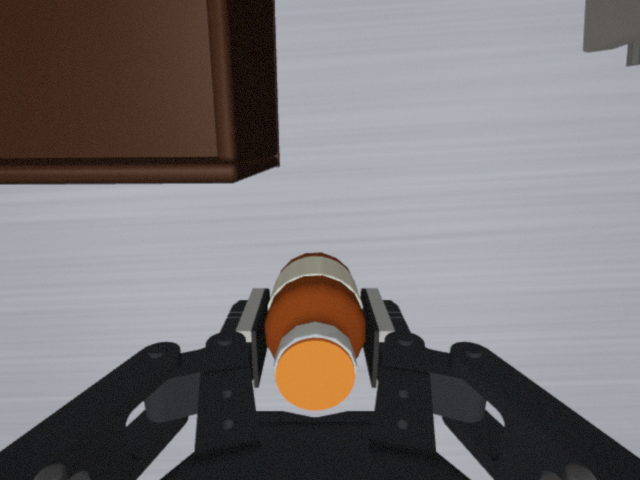

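jog_arm(rows="0 0 -0.3 0 -1;0 0 -0.5 0 -1;0 0 -0.6 0 -1;0 0 -0.6 0 -1;0 -0.1 -0.4 0 -1")

```text
time_s: 37.67
tcp_pos: [0.4243, 0.0857, 0.1874]
orientation: [[0.998, -0.055, 0.037], [-0.056, -0.998, 0.025], [0.035, -0.027, -0.999]]
ft_force: [0.7, -0.5, -1.2]
finger_gap: 0.0388
```

```bash
python3 go.py .548 .163 .18 -3
```

```text
t 37.67 pos [0.4243 0.0857 0.1874] yaw -3.22 F [ 0.7 -0.5 -1.2] gap 0.0388 q [ -6.  -7. 117.   2.  68.  87.]
units tool xyz [ 1.981 -1.396  0.23 ] turn units -0.02
```

jog_arm(rows="0.4 -0.3 0 0 -1;0.5 -0.4 0 0 -1;0.5 -0.4 0 0 -1;0.4 -0.2 0 0 -1;0 0 0 0 -1")

```text
time_s: 38.3
tcp_pos: [0.5408, 0.1599, 0.1967]
orientation: [[0.998, -0.055, 0.043], [-0.056, -0.998, 0.024], [0.041, -0.026, -0.999]]
ft_force: [-1.4, 0.2, -0.9]
finger_gap: 0.0384
```

```bash
python3 go.py .548 .163 .11 -3;python3 w.py w22.png
```

```text
t 38.3 pos [0.5408 0.1599 0.1967] yaw -3.24 F [-1.4  0.2 -0.9] gap 0.0384 q [ 4. 10. 99.  1. 69. 97.]
units tool xyz [ 0.056 -0.021  1.45 ] turn units -0.02
```

View pics/w22.png

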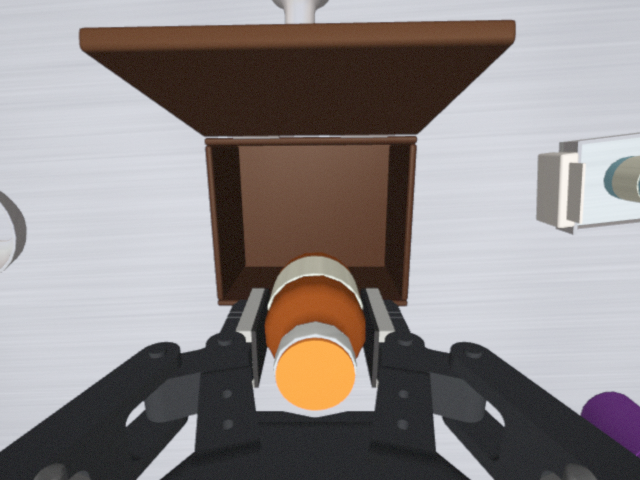

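jog_arm(rows="0.06 -0.03 0.3 0 -1;0 0 0.35 0 -1;0 0 0.35 0 -1;0 0 0.35 0 -1;0 0 0.3 0 -1")

```text
time_s: 38.98
tcp_pos: [0.5436, 0.1618, 0.0909]
orientation: [[0.998, -0.058, 0.039], [-0.059, -0.998, 0.023], [0.037, -0.026, -0.999]]
ft_force: [-0.2, 0.6, 0.0]
finger_gap: 0.0387
```

```bash
python3 go.py .548 .163 .047 -3;python3 w.py w23.png
```

```text
t 38.98 pos [0.5436 0.1618 0.0909] yaw -3.36 F [-0.2  0.6  0. ] gap 0.0387 q [  4.  19. 102.   1.  57.  97.]
units tool xyz [ 0.045 -0.006  0.735] turn units -0.04
```

View pics/w23.png

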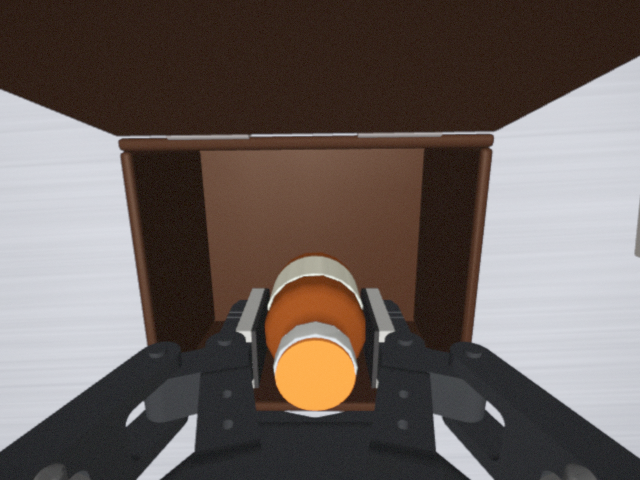

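jog_arm(rows="0.08 0 0.15 0 -1;0 0 0.25 0 -1;0 0 0.15 0 -1;0 0 0.06 0 -1;0 0 0.03 0 -1")

```text
time_s: 39.65
tcp_pos: [0.5489, 0.1621, 0.048]
orientation: [[0.998, -0.058, 0.036], [-0.059, -0.998, 0.023], [0.034, -0.025, -0.999]]
ft_force: [0.0, -0.9, -0.4]
finger_gap: 0.0387
```

```bash
python3 go.py .548 .163 .047 -3
```

```text
t 39.65 pos [0.5489 0.1621 0.048 ] yaw -3.39 F [ 0.  -0.9 -0.4] gap 0.0387 q [  4.  23. 101.   1.  53.  96.]
units tool xyz [-0.016 -0.014  0.016] turn units -0.04
```

jog_arm(rows="0 0 0.03 0 -1;0 0 0.03 0 -1;0 0 0.02 0 -1")

```text
time_s: 40.02
tcp_pos: [0.5499, 0.1622, 0.0461]
orientation: [[0.998, -0.058, 0.037], [-0.058, -0.998, 0.023], [0.035, -0.025, -0.999]]
ft_force: [-6.2, -2.1, 9.6]
finger_gap: 0.0387
```

jog_arm(rows="0 0 -0.02 0 0.1;0 0 0 0 0.3;0 0 0 0 0.4;0 0 0 0 0.4;0 0 0 0 0.4")

```text
time_s: 40.65
tcp_pos: [0.5507, 0.1623, 0.0483]
orientation: [[0.998, -0.058, 0.039], [-0.058, -0.998, 0.023], [0.038, -0.025, -0.999]]
ft_force: [-0.9, 0.2, 0.1]
finger_gap: 0.0596
```

jog_arm(rows="0 0 -0.3 0 0.4;0 0 -0.5 0 0.4;0 0 -0.6 0 0.4;0 0 -0.6 0 0.4;0 0 -0.6 0 0.4")

```text
time_s: 41.28
tcp_pos: [0.5427, 0.1585, 0.2101]
orientation: [[0.998, -0.058, 0.035], [-0.058, -0.998, 0.023], [0.034, -0.025, -0.999]]
ft_force: [1.1, -1.3, -0.3]
finger_gap: 0.0599
```

```bash
python3 go.py .683 .158 .32 -3;python3 w.py w24.png
```

```text
t 41.27 pos [0.5427 0.1585 0.2101] yaw -3.35 F [ 1.1 -1.3 -0.3] gap 0.0599 q [ 4. 10. 97.  1. 71. 97.]
units tool xyz [ 2.394 -0.172 -1.749] turn units -0.04
```

View pics/w24.png

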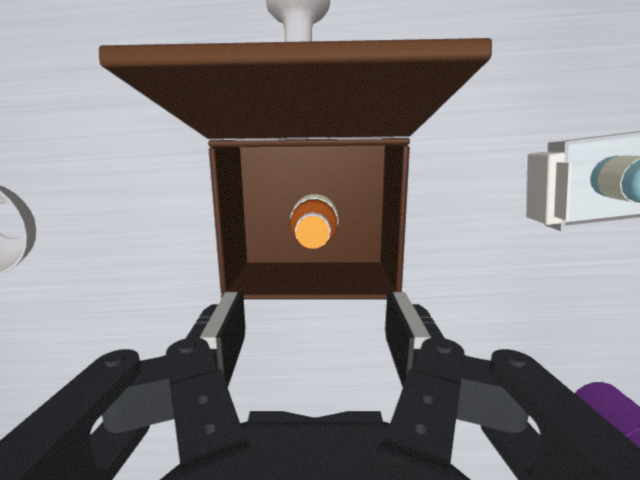

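jog_arm(rows="0 0 -0.6 0 0.4;0 0 -0.7 0 0.4;0.3 0 -0.5 0 0.4;0.5 0 0 0 0.4;0.6 0 0 0 0.4")

```text
time_s: 41.95
tcp_pos: [0.6247, 0.1519, 0.3418]
orientation: [[0.997, -0.055, 0.055], [-0.057, -0.998, 0.024], [0.054, -0.027, -0.998]]
ft_force: [-0.3, -0.3, -0.3]
finger_gap: 0.0601
```

jog_arm(rows="0.6 0 0 0 0.4;0.4 0 0 0 0.4;0.1 0 0 0 0.4;0 0 0 0 0.4")

```text
time_s: 42.45
tcp_pos: [0.693, 0.1475, 0.3495]
orientation: [[0.997, -0.056, 0.059], [-0.057, -0.998, 0.024], [0.058, -0.027, -0.998]]
ft_force: [-0.2, 1.0, 0.4]
finger_gap: 0.0598
```

```bash
python3 go.py .678 .1594 .161 -3;python3 w.py w25.png
```

```text
t 42.45 pos [0.693  0.1475 0.3495] yaw -3.3 F [-0.2  1.   0.4] gap 0.0598 q [ 2. 22. 66.  1. 89. 95.]
units tool xyz [-0.441 -0.098  3.125] turn units -0.03
```

View pics/w25.png

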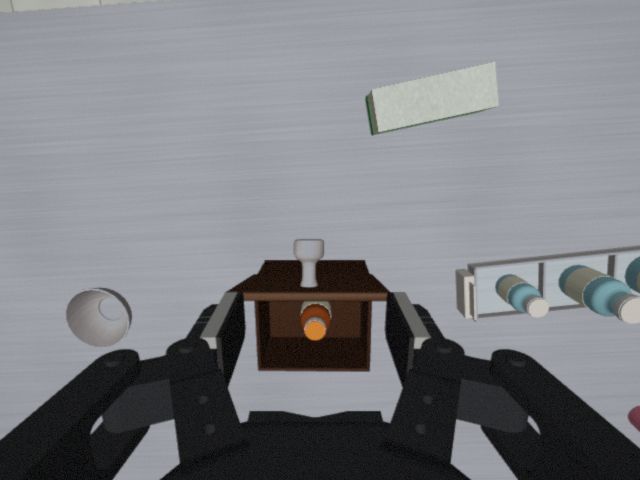

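jog_arm(rows="-0.1 -0.05 0.3 0 0.4;-0.1 -0.05 0.4 0 0.4;-0.05 0 0.45 0 0.4;-0.05 0 0.45 0 0.4;-0.05 0 0.4 0 0.4")

```text
time_s: 43.12
tcp_pos: [0.676, 0.1595, 0.2319]
orientation: [[0.996, -0.054, 0.066], [-0.055, -0.998, 0.024], [0.065, -0.028, -0.998]]
ft_force: [0.2, 0.6, -0.7]
finger_gap: 0.0595
```

```bash
python3 go.py .678 .1594 .161 -3;python3 w.py w26.png
```

```text
t 43.12 pos [0.676  0.1595 0.2319] yaw -3.18 F [ 0.2  0.6 -0.7] gap 0.0595 q [ 3. 23. 77.  1. 75. 96.]
units tool xyz [-0.044  0.032  1.18 ] turn units -0.02
```

View pics/w26.png

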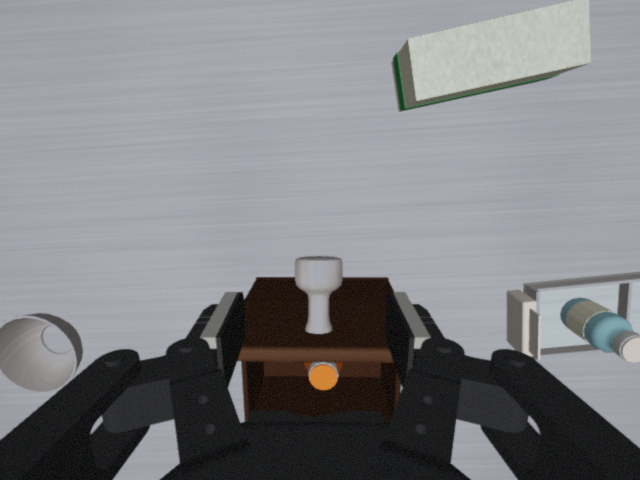

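jog_arm(rows="0 0.03 0.3 0 0.4;0 0 0.3 0 0.4;0 0 0.3 0 0.4;0 0 0.15 0 0.4;0 0 0 0 0.4")

```text
time_s: 43.8
tcp_pos: [0.6776, 0.1594, 0.1624]
orientation: [[0.997, -0.053, 0.061], [-0.055, -0.998, 0.024], [0.06, -0.028, -0.998]]
ft_force: [-0.5, -0.8, -0.6]
finger_gap: 0.0599
```

```bash
python3 go.py .678 .1594 .161 -3;python3 w.py w27.png
```

```text
t 43.8 pos [0.6776 0.1594 0.1624] yaw -3.15 F [-0.5 -0.8 -0.6] gap 0.0599 q [ 3. 27. 80.  1. 69. 96.]
units tool xyz [0.005 0.001 0.024] turn units -0.01
```

View pics/w27.png

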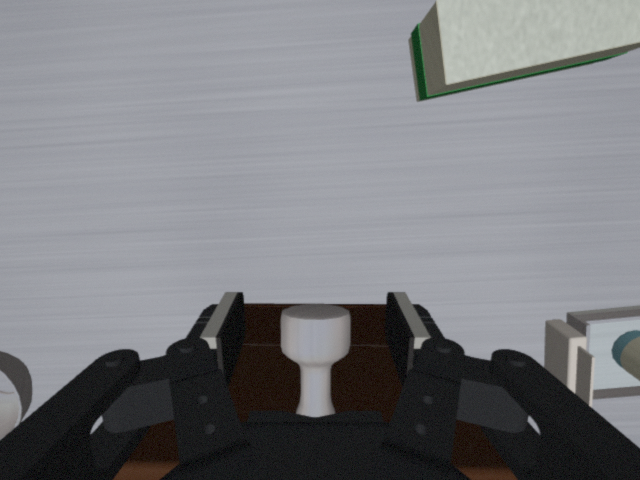

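jog_arm(rows="0 0 0 0 -1;0 0 0 0 -1;0 0 0 0 -1;0 0 0 0 -1;0 0 0 0 -1", newtons=40)

```text
time_s: 44.48
tcp_pos: [0.6787, 0.1592, 0.1646]
orientation: [[0.996, -0.053, 0.065], [-0.055, -0.998, 0.024], [0.063, -0.027, -0.998]]
ft_force: [0.7, -0.9, -2.1]
finger_gap: 0.0262
```

```bash
python3 lid.py 96 90 84 78 72
```

```text
t 44.48 p [0.6787 0.1592 0.1646] theta~ 101.0 err 0.0028 F [ 0.7 -0.9 -2.1] gap 0.0262 O z [ 0.065  0.024 -0.998] q [ 3. 27. 80.  1. 69. 96.]
96.0 [-0.145  0.009 -0.055]
90.0 [-0.147 -0.002 -0.092]
84.0 [-0.156 -0.002 -0.077]
78.0 [-0.163 -0.001 -0.06 ]
72.0 [-0.169 -0.001 -0.042]
```

jog_arm(rows="-0.12 0 -0.09 0 -1;-0.145 0 -0.09 0 -1;-0.155 0 -0.075 0 -1;-0.16 0 -0.06 0 -1;-0.165 0 -0.04 0 -1")

```text
time_s: 45.1
tcp_pos: [0.6308, 0.1614, 0.1843]
orientation: [[0.996, -0.053, 0.068], [-0.055, -0.998, 0.024], [0.066, -0.028, -0.997]]
ft_force: [3.0, 1.0, -5.7]
finger_gap: 0.0262
```

```bash
python3 lid.py 66 60 54 48 42
```

```text
t 45.1 p [0.6308 0.1614 0.1843] theta~ 71.7 err 0.0032 F [ 3.   1.  -5.7] gap 0.0262 O z [ 0.068  0.024 -0.997] q [ 3. 20. 87.  1. 69. 96.]
66.0 [-0.175  0.006  0.028]
60.0 [-0.174  0.    -0.007]
54.0 [-0.174  0.001  0.011]
48.0 [-0.171  0.001  0.029]
42.0 [-0.167  0.002  0.047]
```

jog_arm(rows="-0.175 0 0 0 -1;-0.175 0 0.005 0 -1;-0.175 0 0.015 0 -1;-0.17 0 0.03 0 -1;-0.165 0 0.05 0 -1")

```text
time_s: 45.72
tcp_pos: [0.5785, 0.1639, 0.1775]
orientation: [[0.996, -0.053, 0.075], [-0.055, -0.998, 0.023], [0.073, -0.027, -0.997]]
ft_force: [3.7, -1.9, 0.9]
finger_gap: 0.026
```

```bash
python3 lid.py 36 30 24 18 12
```

```text
t 45.73 p [0.5785 0.1639 0.1775] theta~ 42.1 err 0.0033 F [ 3.7 -1.9  0.9] gap 0.026 O z [ 0.075  0.023 -0.997] q [ 4. 15. 95.  1. 66. 97.]
36.0 [-0.147  0.005  0.116]
30.0 [-0.155  0.003  0.08 ]
24.0 [-0.145  0.003  0.095]
18.0 [-0.135  0.003  0.11 ]
12.0 [-0.122  0.004  0.124]
```

jog_arm(rows="-0.155 0 0.08 0 -1;-0.155 0 0.08 0 -1;-0.145 0 0.095 0 -1;-0.135 0 0.11 0 -1;-0.12 0 0.125 0 -1")

```text
time_s: 46.35
tcp_pos: [0.5357, 0.166, 0.1442]
orientation: [[0.996, -0.053, 0.076], [-0.054, -0.998, 0.021], [0.074, -0.025, -0.997]]
ft_force: [3.0, -3.5, 1.0]
finger_gap: 0.026
```

```bash
python3 lid.py 8 4 0 -3
```

```text
t 46.35 p [0.5357 0.166  0.1442] theta~ 11.5 err 0.0032 F [ 3.  -3.5  1. ] gap 0.026 O z [ 0.076  0.021 -0.997] q [  5.  12. 103.   1.  61.  97.]
8.0 [-0.023  0.001  0.113]
4.0 [-0.068  0.003  0.094]
0.0 [-0.061  0.003  0.099]
-3.0 [-0.041  0.002  0.077]
```

jog_arm(rows="-0.06 0 0.1 0 -1;-0.06 0 0.1 0 -1;-0.06 0 0.1 0 -1;-0.05 0 0.1 0 -1;-0.02 0 0.05 0 -1")

```text
time_s: 46.98
tcp_pos: [0.5264, 0.1665, 0.1273]
orientation: [[0.995, -0.051, 0.085], [-0.053, -0.998, 0.018], [0.084, -0.023, -0.996]]
ft_force: [-10.1, -7.3, 18.2]
finger_gap: 0.0264
```

```bash
python3 lid.py 8 4 0 -3;python3 w.py w28.png
```

```text
t 46.98 p [0.5264 0.1665 0.1273] theta~ 0.7000000000000001 err 0.0023 F [-10.1  -7.3  18.2] gap 0.0264 O z [ 0.085  0.018 -0.996] q [  5.  12. 105.   1.  58.  97.]
8.0 [ 0.153 -0.005 -0.154]
4.0 [-0.069  0.002  0.093]
0.0 [-0.062  0.002  0.098]
-3.0 [-0.042  0.002  0.076]
```

View pics/w28.png

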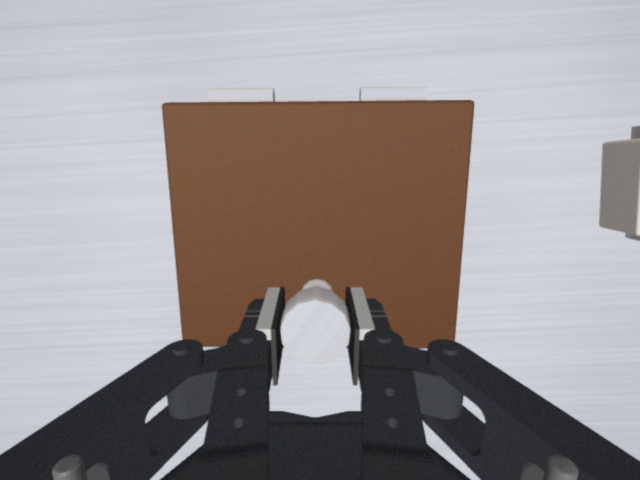

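jog_arm(rows="0 0 0.05 0 -1;0 0 0.03 0 -1")

```text
time_s: 47.28
tcp_pos: [0.5264, 0.1665, 0.1273]
orientation: [[0.995, -0.05, 0.084], [-0.052, -0.998, 0.017], [0.083, -0.022, -0.996]]
ft_force: [-9.4, -5.4, 17.0]
finger_gap: 0.026
```

jog_arm(rows="0 0 0 0 0.4;0 0 0 0 0.4;0 0 0 0 0.4;0 0 0 0 0.4")

```text
time_s: 47.78
tcp_pos: [0.5245, 0.1681, 0.1253]
orientation: [[0.995, -0.051, 0.08], [-0.053, -0.998, 0.02], [0.079, -0.024, -0.997]]
ft_force: [0.3, -0.2, -0.6]
finger_gap: 0.0595
```

jog_arm(rows="0 0 -0.3 0 0.4;0 0 -0.4 0 0.4;0 0 -0.5 0 0.4;0 0 -0.5 0 0.4;0 0 -0.3 0 0.4")

```text
time_s: 48.4
tcp_pos: [0.5139, 0.1657, 0.2513]
orientation: [[0.996, -0.051, 0.079], [-0.053, -0.998, 0.021], [0.078, -0.025, -0.997]]
ft_force: [0.8, 0.5, -0.0]
finger_gap: 0.0599
```

```bash
python3 lid.py; python3 w.py w29.png
```

```text
t 48.4 p [0.5139 0.1657 0.2513] theta~ 32.9 err 0.0987 F [ 0.8  0.5 -0. ] gap 0.0599 O z [ 0.079  0.021 -0.997] q [  5.   2. 100.   1.  73.  98.]
```

View pics/w29.png

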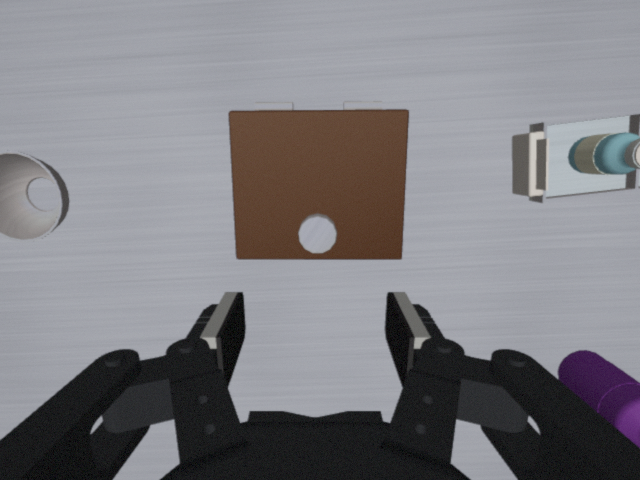

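jog_arm(rows="-0.5 -0.3 -0.3 0 0.4;-0.6 -0.6 -0.2 0 0.4;-0.6 -0.7 0 0 0.4;-0.4 -0.8 0 0 0.4;0 -0.8 0 0 0.4")

```text
time_s: 49.08
tcp_pos: [0.3952, 0.3662, 0.2839]
orientation: [[0.994, -0.058, 0.09], [-0.06, -0.998, 0.023], [0.089, -0.028, -0.996]]
ft_force: [0.8, -0.5, 0.1]
finger_gap: 0.0599
```

jog_arm(rows="0 -0.8 0 0 0.4;0 -0.8 0 0 0.4;0 -0.5 0 0 0.4;0 0 0 0 0.4")

```text
time_s: 49.58
tcp_pos: [0.4004, 0.4992, 0.2892]
orientation: [[0.994, -0.053, 0.092], [-0.056, -0.998, 0.025], [0.09, -0.03, -0.995]]
ft_force: [-0.4, -0.1, 0.3]
finger_gap: 0.06
```

```bash
python3 - <<'E'
from workcell import r
from h import *
print(r.read_state()['tcp_pos'],r.read_state()['qpos'].round(0))
for n in ('top','scene'):
    d=r.get_image(n);pickle.dump(d,open(n+'4.pkl','wb'))
    cv2.imwrite(f'pics/{n}4.png',d['img'][:,:,::-1])
t=load('top4')['img'];s=load('scene4')['img']
def sv(i,n,y0,y1,x0,x1,f):
    cv2.imwrite(f'pics/{n}.png',cv2.resize(i[y0:y1,x0:x1],None,fx=f,fy=f,interpolation=cv2.INTER_NEAREST)[:,:,::-1])
sv(t,'boxt4',170,250,200,300,7); sv(s,'boxs4',200,300,345,445,6)
E
```

```text
[0.4003901  0.49915907 0.2892216 ] [ 42.  14.  83.  -2.  78. 135.]
```

View pics/scene4.png

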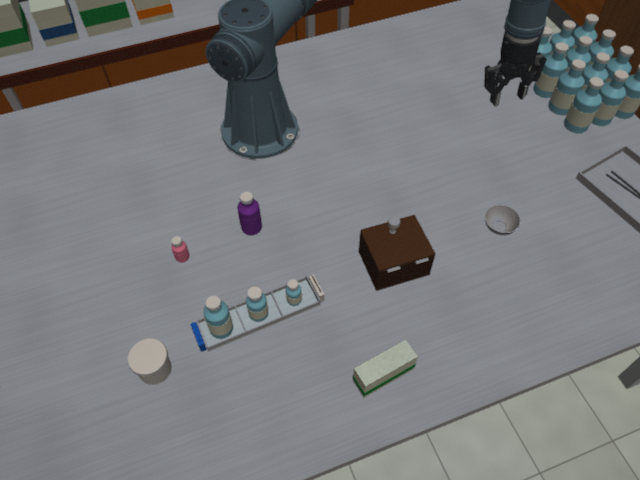

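View pics/boxs4.png

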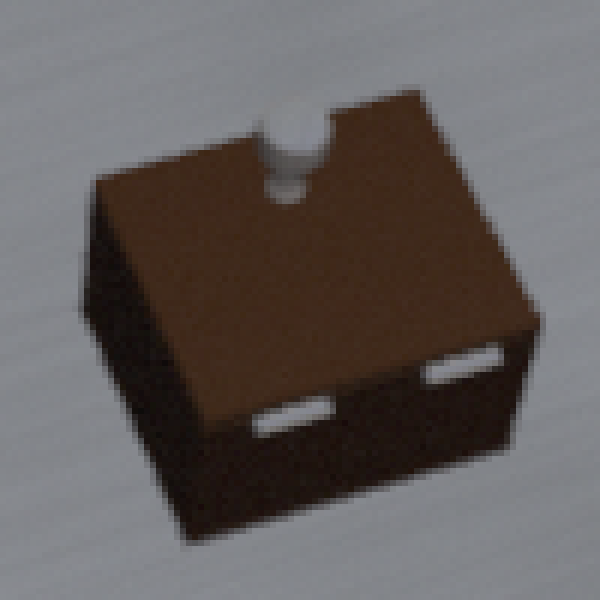

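View pics/top4.png

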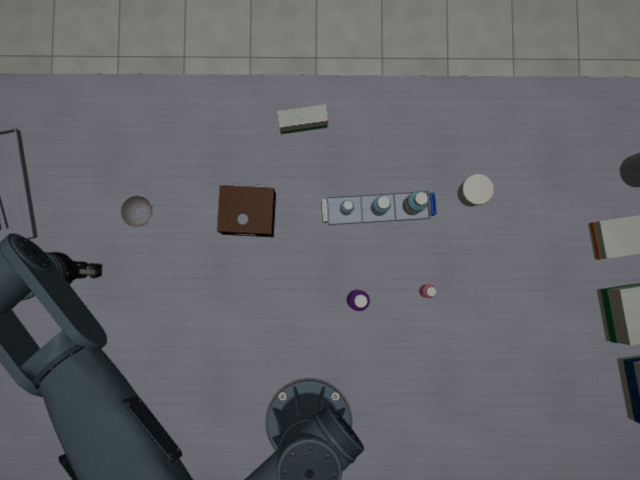

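View pics/boxt4.png

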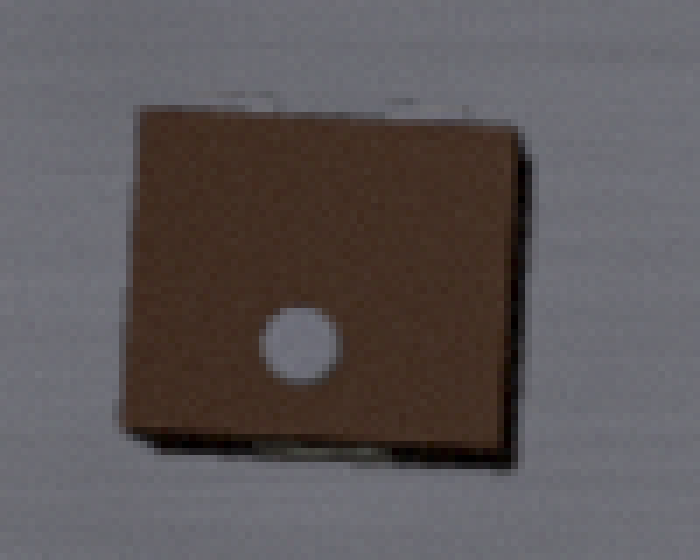

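```bash
python3 - <<'E'
from m import *
T=load('top4');S=load('scene4')
t=lambda u,v:(u/7+200-.4,v/7+170-.4); s=lambda u,v:(u/6+345-.4,v/6+200-.4)
for n,a,b in [('knobtop',(301,345),(296,128)),('++',(143,107),(540,322)),('+-',(518,127),(205,420)),('--',(503,445),(98,180)),('-+',(123,428),(420,92))]:
    X,e=tri(T,t(*a),S,s(*b)); print(n,X.round(4),round(e,4))
bay={'tall':(.5806,-.279),'mid':(.575,-.188),'short':(.5687,-.097)}
for n,pt,ps,z in [('tall',(421,199),(213,303),.138),('mid',(383,202),(255,294),.110),('short',(347,207),(292,285),.086)]:
    b,sb=blob(S,*ps,'white',9); o=[onz(S,*b,z)[:2].round(4)]
    a,sa=blob(T,*pt,'white',9); X,e=tri(T,a,S,b); o+=[onz(T,*a,z)[:2].round(4),X.round(4),round(e,4),sa,sb]
    print(n,bay[n],*o)
# bystanders moved?
for n in('top','scene'):
    a=load(n+'0')['img'].astype(int);b=load(n+'4')['img'].astype(int)
    for q,(x0,x1,y0,y1) in {'top':{'pot':(455,500,170,212),'bowl':(118,155,192,230)},'scene':{'pot':(125,172,335,388),'bowl':(482,522,203,238)}}[n].items():
        print(n,q,abs(a-b)[y0:y1,x0:x1].mean().round(2))
E
```

```text
knobtop [0.5275 0.1644 0.1359] 0.0012
++ [0.6197 0.2279 0.0962] 0.0005
+- [0.6131 0.0906 0.0964] 0.0011
-- [0.4964 0.0964 0.0962] 0.0038
-+ [0.5022 0.2348 0.0932] 0.0027
tall (0.5806, -0.279) [ 0.5796 -0.2786] [ 0.5819 -0.2803] [ 0.5814 -0.2791  0.1414] 0.001 [416 193  11  11  92] [206 296  14  12 142]
mid (0.575, -0.188) [ 0.5735 -0.1883] [ 0.5754 -0.1902] [ 0.5751 -0.1892  0.1132] 0.0013 [379 197  10  11  90] [248 286  14  12 133]
short (0.5687, -0.097) [ 0.5702 -0.0979] [ 0.5717 -0.1014] [ 0.5717 -0.0998  0.0894] 0.0029 [344 201   8   8  46] [288 279  14   9  82]
top pot 7.04
top bowl 5.74
scene pot 1.42
scene bowl 1.31
```

```bash
python3 -c "
from workcell import r
s=r.read_state();print(s['time_s'],s['ft_force'],s['dq'].round(2));print(r.hand_in())"
```

```text
49.675 [-0.29737205 -0.17259707 -0.57752341] [-1.02 -1.    1.07 -0.06 -0.09  0.  ]
the job is handed in; nothing more can be done
None
```

I put all four bottles away and handed the job in at 49.7 s of the 136 s allowed. `r.hand_in()` gives no verdict, so what follows is from my own last checks.

**Clear bottles:** They stand on the rack with the tallest next to the blue clip, then the middle one, then the shortest. In the last top and scene views, the tall and middle caps were within about 2 mm of their bay centres and the short one within about 4 mm. The limit is 15 mm.

**Amber bottle:** The wrist picture after release showed it upright near the middle of the box. I couldn't see it again once the lid was down.

**Lid:** It closed onto its stop with about 18 N. In the last views its free edge measured 93–96 mm high against 96 mm at the hinge edge, so I read it as shut.

**Cotton pot and steel bowl:** They appear at the same pixels as at the start. A raw pixel difference in the top view was 5.7–7.0 there, against about 1.4 in the scene view. I took that as lighting but did not check further.

**Other disagreements:** Two-view heights read about 2–3.5 mm high throughout, which I put down to the calibration. The tool also drifted up to about 5° off vertical during fast moves. I couldn't command that out, but none of the bottles looked tipped in the pictures taken after release.

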